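Hold a drilled block up to the inspection camera

ROBOT

A 6-joint arm with a two-finger parallel gripper is mounted at the origin on a cart in front of the work surface, level with it; the furniture and walls round the work are solid. World frame = base frame: x ahead of the robot, y to its left, z up, the work surface at z = 0. Lengths are in m, angles in rad, forces in N, time in s.
With the tool pointing down it reaches from about 0.35 to 0.775 m from the base axis. Payload 5.5 kg.
Tool frame: the origin (TCP) lies between the finger pads; the fingertips stand 19 mm ahead of it and the grasp point (between the pads) is the TCP; z points along the fingers, y is the line along which they close (so a half turn about z gives the same grasp; the last joint's range is limited). The gripper opens to 85 mm and grips with 20 to 120 N. Pads are 22 mm wide; open, the fingers measure 114 mm over their backs; the gripper's body (76 mm by 85 mm) begins 54 mm behind the grasp point. The pads swing forward as they close: fully open they stand 13 mm farther back than shut.
Start: joints at [1.023, 0.313, 0.046, 1.304, 0, 1.431], TCP at [0.228, 0.528, 0.25] pointing down, gripper open.
Joint ranges: [-2.76, 2.76], [-0.86, 1.69], [-1.03, 1.26], [-2.2, 2.34], [-1.47, 1.5], [-3.14, 3.14]. Speed limits (rad/s): [2.57, 2.57, 3.14, 3.14, 3.14, 3.14].

INTERFACE

Orientations are given as a unit quaternion [w, x, y, z].
In Python, from workcell import read_state, get_image, calibration, sign_off gives the robot as it stands.
- The arm moves only by the tool step_arm, never from a script. Its arguments are lists of equal length, an entry for each row: "travel": the shift along the tool's x, y, z in m, a list of three; "yaw": the turn about the tool's z in rad. A call has 1 to 10 rows; each row is the pose to reach, as a shift and turn from the pose commanded when the call began, along the tool's axes at that moment; what a row does not reach only later rows make up. A row lasts 1/12 s, in which the tool goes at most 41.7 mm and 7.16 degrees, less where a joint would pass 70% of its speed; a pose out of reach is approached as far as the arm can. A call with a gripper value outside its range is refused whole. "grip" is the closure, from -1 (fully open) to 1 (shut), set as the call begins (left out, the last holds). The fingers move at their own pace and stop on an object; "newtons" is the grip in N (left out, the last holds). Time passes only in rows, so rows that repeat a pose let the fingers close. It gives the time, the measured TCP pose, the force, the opening and the grip force at its end, in the units of the state.
- read_state(): the state, without advancing time (a new reading comes with each control period).
- get_image(name): name is "side" or "top" or "wrist"; returns the picture (384x512x3 uint8, red, green, blue); there is no depth.
- calibration(name): a dict with "camera_matrix" (3x3 intrinsics, pixels), "R" (3x3) and "t" (3): a world point X has camera coordinates R X + t. Camera axes: x right, y down, z forward; pixel columns grow to the right and rows downward; lengths in m; the calibration is good to about 2 mm. A picture is of the moment at which its call begins: read the wrist's pose just before it. calibration takes no time and is no camera call; for the wrist camera it gives the pose at the moment of the call.
- sign_off(): hands the job in; it is judged then, once.
The state is a dict: "time_s": time; "joints": joint angles; "dq": joint speeds; "effort": joint torques, N m; "tcp_pos": TCP position; "ee_rot": TCP orientation; "ft_force": force on the tool from outside, world axes, zero at the start; "torque": the same for the moment, N m; "opening": finger opening in m; "gripper_force": force on a finger pad.
Only numpy, scipy, OpenCV 4.12 (cv2) and the standard library are available. Lean on these libraries where they do the work, as an engineer would, in place of code of your own. Each camera call takes 0.05 s, during which the arm holds its last target. There are 200 camera calls.

TASK

Swing the strap of the drilling fixture clear, lift the drilled aluminium block out of it and hold it up to the inspection camera, drilled face up and one end face square to the lens along its tilted line of sight, the middle of the block 100 mm straight in front of the lens. Finish still holding it there, at rest, in the gripper. Do not touch the camera, and leave the other things on the bench (a spare block among them) where they are.

Things in the scene. Friction and masses are not known exactly. Their poses are not given: they have to be found in the camera images.
- block: drilled aluminium block in the fixture under the strap, 40 (x) x 60 (y) x 38 (z) mm, about 0.26 kg. Origin at the middle of its underside; z up through the drilled top face, y along its length (end faces at y = +-30 mm), x across it. Grip it across x (40 mm), fingers on its long sides, whose middle 48 mm are free down to the base plate
- block_mid (a point): the middle of that block, 19 mm above its underside
- fixture: fixed steel drilling fixture: base plate 100 (x) x 190 (y) x 12 mm, origin at the middle of its underside, z up. The block sits centred on the plate, its y along the fixture's y, between four corner lugs 10 mm high and two end stops 24 mm high beyond its ends, with 2 mm play. A round pivot post stands at y = +60 mm
- strap (a joint): angle of the swing strap about its upright pivot, rad: 0 = along the fixture's -y, over the block; grows counterclockwise seen from above (handle towards the fixture's +x, away from the robot) to a stop at 1.65. Friction 0.1 N m; it stays where left. Near 1.5 a gripper has room over the block. Strap 18 mm wide, 52 to 60 mm above the bench
- strap_grip (a point): middle of the strap's handle, an upright black plastic pin 16 mm thick, from 64 to 108 mm above the bench, 114 mm from the pivot; this point is 86 mm above the bench
- strap_pivot (a point): point on the strap's pivot axis at the height of strap_grip
- camera_stand: fixed inspection camera on a stand: round foot 104 mm across, post, and a grey head 64 x 56 x 44 mm on a yoke, pivot 278 mm above the bench. Origin at the middle of the foot's underside; the camera looks to its -x side and down. Must not be touched
- lens (a point): middle of the camera's lens glass. The frame is tilted with the head: the camera looks along -x of this frame (12 to 25 degrees below level), y is level, z is the camera's up. The block's middle belongs at (-100, 0, 0) mm in this frame, its y along the frame's x (either end to the lens) and its z along the frame's z
- spare_block: a second drilled aluminium block of the same make, lying loose on the bench; leave it (origin at the middle of its underside)
- bush: flanged brass bush, 46 mm across, 30 mm tall; bystander (origin at the middle of its underside)
- black_tape: roll of black tape, 58 mm across, 19 mm tall; bystander (origin at the middle of its underside)
- spanner: combination spanner lying flat, 217 x 39 x 6 mm; bystander (origin at the middle of its underside)
- tin: round tin, 95 mm across, 82 mm tall; bystander (origin at the middle of its underside)
- bolt: hex bolt standing on its head, 22 mm across, 58 mm tall; bystander (origin at the middle of its underside)
There are look-alikes about, which are no part of the job. What is shaped like the block but green or purple is not meant.

How it is judged:
On the way, in this order (a step that is already met when the one before it is completed fails the run):
1. the strap is swung clear of the block, which still sits in the fixture (value of joint strap above 0.9 rad and horizontal distance between block and fixture below 0.01 m and height (world z) of block below 0.02 m), for 0.2 s.
2. the block is lifted clear of the fixture in the gripper (height (world z) of block above 0.08 m and contact force between the fingers and block above 2 N), for 0.2 s.
At the end, for the whole second after the job is handed in: The gripper holds the block still in the air, clear of the camera: its middle 100 +-20 mm along the line of sight and within 18 mm of it sideways and vertically, its length within 0.15 rad of that line, its z axis within 0.15 rad of the camera's up, drilled face up (x of block_mid in the frame of lens between -0.12 and -0.08 m and y of block_mid in the frame of lens between -0.018 and 0.018 m and z of block_mid in the frame of lens between -0.018 and 0.018 m and angle between the y axis of block and the x axis of lens, either way round below 0.15 rad and angle between the z axis of block and the z axis of lens, either way round below 0.15 rad and angle between block's own z axis and vertical below 1 rad and height (world z) of block_mid above 0.14 m and contact force between the fingers and block above 2 N and contact force between block and camera_stand below 0.5 N and linear speed of block below 0.03 m/s); the arm keeps its last pose, push and grip.
It fails at once if the camera is touched (contact force between any of the arm, the fingers, block and camera_stand above 1 N).
It fails at once if another thing on the bench is displaced by more than 25 mm (distance of any of spare_block, bush, black_tape, spanner, tin, bolt from where it was at the start of the episode above 0.025 m).
It also fails if it takes over 42 s, if anything falls off the work surface, if the arm or the gripper's body presses on something with over 40 N, if the wrist force passes 120 N, or if a joint passes its speed limit or range.

## Working session

There is one attempt and no reset: what is moved stays moved. The work goes in short steps, Python scripts to look and compute and a tool call to move; the robot and the scene stay as the last step left them, time stands still between calls to the robot, and variables do not carry over. Pictures are saved under pics/ and viewed, at most 10 in all, crops included, and the job is handed in when it is done.

Besides the shell and the picture viewer there is one more tool, called after "Emit:" by a JSON object that holds its "fn" and its "kwargs", one argument or row to a line. step_arm: Moves the arm, as the interface text tells. Its arguments: {"type":"object","properties":{"travel":{"type":"array"},"yaw":{"type":"array"},"grip":{"type":"number"},"newtons":{"type":"number"}},"required":["travel","yaw"]}

```bash
mkdir -p pics; ls
python3 - <<'E'
from workcell import *
import cv2,numpy as np
print(read_state())
for n in("side","top"):
    cv2.imwrite(f"pics/{n}0.png",get_image(n)[:,:,::-1])
    c=calibration(n);print(n,{k:np.round(v,4).tolist() for k,v in c.items()})
E
```

```text
pics
{'time_s': 0.0, 'joints': array([1.02340128e+00, 3.14012786e-01, 4.49930498e-02, 1.30362530e+00,
       6.07950901e-06, 1.43123621e+00]), 'dq': array([ 5.63448771e-04, -1.27038074e-04, -1.72492453e-04, -3.89006629e-04,
        9.83049129e-04, -7.78745233e-05]), 'effort': array([ 1.48766694e-04, -4.80624783e+01,  2.98534513e+01,  1.92823517e-02,
       -2.02957240e-04,  8.97252363e-06]), 'tcp_pos': array([0.22779193, 0.52743139, 0.24940757]), 'ee_rot': array([-3.14150837e-04,  2.02507091e-01,  9.79280360e-01, -8.69337763e-04]), 'ft_force': array([ 0.43901873,  0.20884944, -0.84060964]), 'torque': array([-0.0557588 , -0.0045356 , -0.02942858]), 'gripper_force': 0.0, 'opening': 0.08518181319644938}
side {'camera_matrix': [[363.3518, 0.0, 256.9253], [0.0, 363.3518, 190.9676], [0.0, 0.0, 1.0]], 'R': [[0.9013, -0.4332, -0.0058], [-0.2272, -0.461, -0.8578], [0.3689, 0.7745, -0.5139]], 't': [-0.5195, 0.2491, 1.0475]}
top {'camera_matrix': [[349.2979, 0.0, 257.5645], [0.0, 349.2979, 191.4406], [0.0, 0.0, 1.0]], 'R': [[-0.0038, -0.9999, 0.0156], [-0.9951, 0.0022, -0.0985], [0.0985, -0.0159, -0.995]], 't': [-0.0444, 0.5609, 1.3834]}
```

Run:
```python
import cv2
for n in("side","top"):
    i=cv2.imread(f"pics/{n}0.png"); cv2.imwrite(f"pics/{n}0b.png",cv2.resize(i,(800,600),interpolation=cv2.INTER_CUBIC))
```

```text
(no output)
```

View pics/side0b.png

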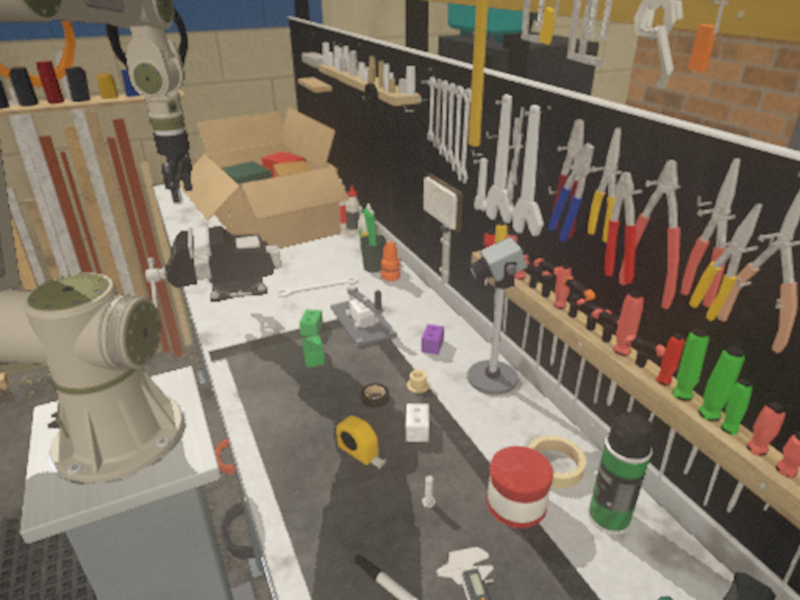

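View pics/top0b.png

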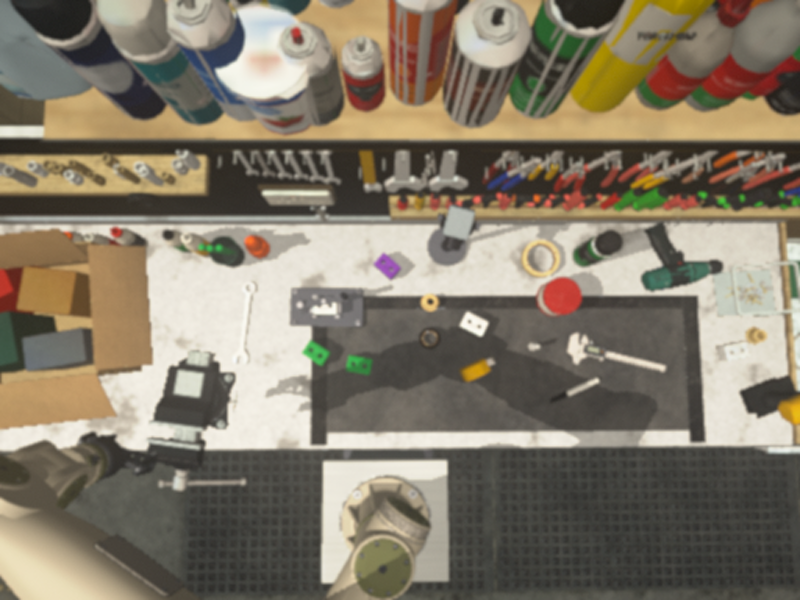

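Side (800x600 scale): fixture at (362,315) holding a light block, spare block alone at (417,422), green (312,322)/(314,350) and purple (432,338) decoys, inspection camera head (497,262), foot (493,377). Top: fixture (327,307), spare (474,323), camera head (458,225). The block meant is the one in the fixture under the strap; I'll confirm it in an enlarged crop.

Run:
```python
import cv2,numpy as np
s=cv2.imread("pics/side0.png");t=cv2.imread("pics/top0.png")
def cr(i,u,v,w=64,h=48): return cv2.resize(i[v:v+h,u:u+w],(400,300),interpolation=cv2.INTER_CUBIC)
# side fixture, side camera ; top fixture , top camera
a=cr(s,200,178);b=cr(s,285,145,128,96+16-16)
c=cr(t,180,172);d=cr(t,260,125)
cv2.imwrite("pics/crop1.png",np.vstack([np.hstack([a,b]),np.hstack([c,d])]))
```

```text
(no output)
```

View pics/crop1.png

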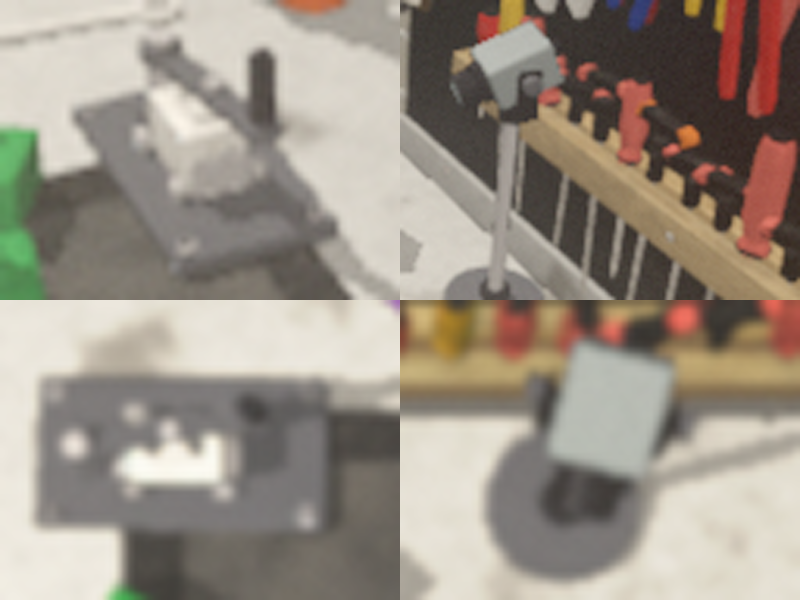

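The crop confirms it. The bare aluminium block sits in the grey fixture with the strap beside and over it, and the black pin is at top crop (250,407), side crop (262,52–125). The camera lens points to -x, slightly to +y. Next I'll triangulate.

```bash
cat > h.py <<'E'
import numpy as np
from workcell import *
C={n:calibration(n) for n in("side","top")}
def ray(c,p):
    R=np.array(c["R"]);d=R.T@np.linalg.inv(c["camera_matrix"])@[p[0],p[1],1.];return -R.T@c["t"],d/np.linalg.norm(d)
def atz(c,p,z): o,d=ray(c,p);return o+d*(z-o[2])/d[2]
def tri(*cp):
    A=np.zeros((3,3));b=np.zeros(3);L=[ray(*x) for x in cp]
    for o,d in L: M=np.eye(3)-np.outer(d,d);A+=M;b+=M@o
    X=np.linalg.solve(A,b);return X,[np.linalg.norm(np.cross(X-o,d)) for o,d in L]
def proj(c,X): p=np.array(c["camera_matrix"])@(np.array(c["R"])@X+c["t"]);return p[:2]/p[2]
E
python3 - <<'E'
from h import *
np.set_printoptions(precision=4,suppress=True)
S,T=C["side"],C["top"]
sf=lambda x,y:(200+x/6.25-.5,178+y/6.25-.5)
tf=lambda x,y:(180+x/6.25-.5,172+(y-300)/6.25-.5)
tc=lambda x,y:(260+(x-400)/6.25-.5,125+(y-300)/6.25-.5)
sc=lambda x,y:(285+(x-400)/3.125-.5,145+y/3.125-.5)
print("plate top", [atz(T,tf(*p),.012) for p in((42,380),(328,378),(325,527),(38,525))])
print("plate side",[atz(S,sf(*p),.012) for p in((75,105),(185,258),(330,225))])
print("pin top",tri((S,sf(262,54)),(T,tf(252,407))), atz(T,tf(252,407),.108),atz(S,sf(262,52),.108),atz(S,sf(264,125),.064))
print("post",tri((S,sf(158,3)),(T,tf(75,445))))
print("foot",atz(T,tc(565,505),.008),[atz(T,tc(x,505),.008) for x in(486,645)])
print("side foot",atz(S,sc(495,290),.01))
# head top-face corners: top image (back-left, back-right, front-right, front-left); side: 
print("purple",atz(T,((387.)/1.5625,265/1.5625),.038))
E
```

```text
plate top [array([0.5923, 0.2449, 0.012 ]), array([0.5933, 0.0583, 0.012 ]), array([0.4957, 0.0599, 0.012 ]), array([0.4976, 0.2459, 0.012 ])]
plate side [array([0.4979, 0.2446, 0.012 ]), array([0.4979, 0.0615, 0.012 ]), array([0.5846, 0.0552, 0.012 ])]
pin top (array([0.5641, 0.0989, 0.1077]), [np.float64(8.577005142237615e-05), np.float64(8.577005142226925e-05)]) [0.564  0.0989 0.108 ] [0.5649 0.1004 0.108 ] [0.5619 0.094  0.064 ]
post (array([0.543 , 0.2088, 0.0911]), [np.float64(0.0005342131853296939), np.float64(0.0005342131853297137)])
foot [ 0.7046 -0.1643  0.008 ] [array([ 0.7047, -0.1119,  0.008 ]), array([ 0.7046, -0.2175,  0.008 ])]
side foot [ 0.7111 -0.156   0.01  ]
purple [ 0.6484 -0.0063  0.038 ]
```

```bash
cat >> h.py <<'E'
from scipy.spatial.transform import Rotation as Ro
def go(*tg):
    "print travel,yaw to world targets (x,y,z,phi_deg of tool y)"
    s=read_state();q=s["ee_rot"];M=Ro.from_quat([q[1],q[2],q[3],q[0]]).as_matrix()
    phi=np.degrees(np.arctan2(M[1,1],M[0,1]))
    print("t",s["time_s"],"tcp",s["tcp_pos"].round(4),"phi",phi.round(2),"zaxis",M[:,2].round(3),"j",s["joints"].round(2),"F",s["ft_force"].round(1),"open",round(s["opening"],4),"gf",s["gripper_force"])
    for g in tg:
        d=M.T@(np.array(g[:3])-s["tcp_pos"]);print(d.round(4).tolist(),round(float(np.radians((phi-g[3]+180)%360-180)),3),"rows",round(np.linalg.norm(d)/.0417,1))
E
python3 -c "
from h import *
go((.564,.099,.2,10))"
```

```text
t 0.1 tcp [0.2278 0.5275 0.2495] phi 66.64 zaxis [-0.001 -0.001 -1.   ] j [ 1.02  0.31  0.05  1.3  -0.    1.43] F [ 0.6  0.1 -1.1] open 0.085 gf 0.0
[-0.4785, -0.2599, 0.0498] 0.988 rows 13.1
```

Emit:
{"fn": "step_arm", "kwargs": {
  "travel": [
    [-0.478, -0.26, 0.05],
    [-0.478, -0.26, 0.05],
    [-0.478, -0.26, 0.05],
    [-0.478, -0.26, 0.05],
    [-0.478, -0.26, 0.05],
    [-0.478, -0.26, 0.05],
    [-0.478, -0.26, 0.05],
    [-0.478, -0.26, 0.05],
    [-0.478, -0.26, 0.05],
    [-0.478, -0.26, 0.05]
  ],
  "yaw": [0.988, 0.988, 0.988, 0.988, 0.988, 0.988, 0.988, 0.988, 0.988, 0.988],
  "grip": -0.2
}}

```text
time_s: 0.93
tcp_pos: [0.4847, 0.1995, 0.2118]
ee_rot: [-0.0, 0.643, 0.766, -0.0]
ft_force: [1.2, 1.6, 1.0]
opening: 0.0516
gripper_force: 0.0
```

```bash
python3 -c "
from h import *
go((.564,.099,.2,10))"
```

```text
t 0.9333 tcp [0.4847 0.1995 0.2118] phi 10.01 zaxis [-0.  0. -1.] j [ 0.24  0.23 -0.16  1.18  0.    1.63] F [1.2 1.6 1. ] open 0.0516 gf 0.0
[-0.1127, 0.0607, 0.0117] 0.0 rows 3.1
```

Emit:
{"fn": "step_arm", "kwargs": {
  "travel": [
    [-0.113, 0.061, 0.012],
    [-0.113, 0.061, 0.012],
    [-0.113, 0.061, 0.012],
    [-0.113, 0.061, 0.012],
    [-0.113, 0.061, 0.012]
  ],
  "yaw": [0, 0, 0, 0, 0]
}}

```text
time_s: 1.35
tcp_pos: [0.5647, 0.0983, 0.1989]
ee_rot: [-0.001, 0.644, 0.765, -0.001]
ft_force: [-0.5, 0.4, 1.0]
opening: 0.0513
gripper_force: 0.0
```

Run:
```python
from h import *
import cv2
go((.564,.099,.09,10))
c=calibration("wrist")
cv2.imwrite("pics/w1.png",cv2.resize(get_image("wrist")[:,:,::-1],(768,576)))
import pickle;pickle.dump(c,open("w1.pkl","wb"))
print((-np.array(c["R"]).T@c["t"]).round(4),np.array(c["R"]).round(3).tolist())
for n,X in dict(pin=(.564,.099,.108),piv=(.543,.21,.09),cen=(.545,.152,.05)).items(): print(n,1.5*proj(c,np.array(X)))
```

```text
t 1.35 tcp [0.5647 0.0983 0.1989] phi 9.77 zaxis [-0.002 -0.    -1.   ] j [ 0.03  0.33 -0.06  1.19  0.    1.43] F [-0.5  0.4  1. ] open 0.0513 gf 0.0
[0.0007, -0.0004, 0.1089] -0.004 rows 2.6
[0.5514 0.1798 0.3227] [[0.985, 0.17, -0.002], [0.162, -0.933, 0.322], [0.053, -0.318, -0.947]]
pin [378.37228909 312.94817574]
piv [374.30093243  63.36549311]
cen [361.81535188 185.58095543]
```

View pics/w1.png

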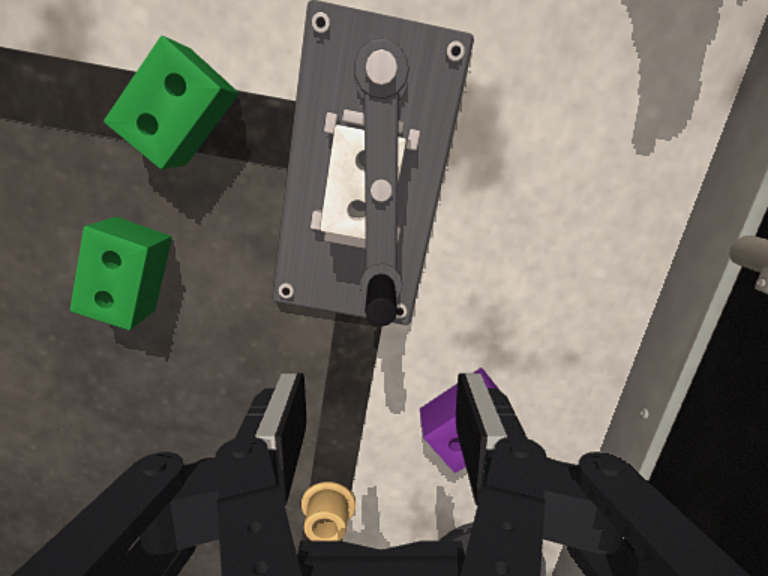

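The wrist view shows the pin top at (380,312), as predicted; the pivot cap at (381,66); the block under the strap; and the plate screws at (320,22), (456,50), (286,291) and (401,312). Next I refine the fixture pose and go down on the pin.

Run:
```python
from h import *
import pickle;c=pickle.load(open("w1.pkl","rb"))
np.set_printoptions(precision=4,suppress=True)
P=[atz(c,(u/1.5,v/1.5),.013) for u,v in((320,22),(456,50),(286,291),(401,312))]
print(P,np.mean(P,0),(P[0]-P[2]),(P[1]-P[3]))
print("piv cap two-view",tri((c,(381/1.5,66/1.5)),(C["side"],(200+158/6.25-.5,178+3/6.25-.5)),(C["top"],(180+75/6.25-.5,172+145/6.25-.5))))
print("pin top",tri((c,(380/1.5,311/1.5)),(C["side"],(200+262/6.25-.5,178+54/6.25-.5)),(C["top"],(180+252/6.25-.5,172+107/6.25-.5))))
print("block",[atz(c,(u/1.5,v/1.5),.05) for u,v in((337,126),(320,232))])
```

```text
[array([0.5054, 0.2361, 0.013 ]), array([0.5867, 0.2353, 0.013 ]), array([0.5034, 0.0684, 0.013 ]), array([0.5852, 0.0667, 0.013 ])] [0.5452 0.1516 0.013 ] [0.002  0.1677 0.    ] [0.0015 0.1686 0.    ]
piv cap two-view (array([0.5442, 0.2094, 0.0903]), [np.float64(0.0019416136363505378), np.float64(0.0004744414873246627), np.float64(0.001644197640166942)])
pin top (array([0.5644, 0.0994, 0.1071]), [np.float64(0.0004491953302249517), np.float64(0.00021071014541239298), np.float64(0.000543668571929982)])
block [array([0.5266, 0.1812, 0.05  ]), array([0.525 , 0.1215, 0.05  ])]
```

Emit:
{"fn": "step_arm", "kwargs": {
  "travel": [
    [0, 0, 0.04],
    [0, 0, 0.08],
    [0, 0, 0.108],
    [0, 0, 0.108],
    [0, 0, 0.108],
    [0, 0, 0.108]
  ],
  "yaw": [0, 0, 0, 0, 0, 0]
}}

```text
time_s: 1.9
tcp_pos: [0.5642, 0.1018, 0.094]
ee_rot: [0.001, 0.642, 0.767, 0.001]
ft_force: [1.3, 0.9, 0.5]
opening: 0.0513
gripper_force: 0.0
```

Emit:
{"fn": "step_arm", "kwargs": {
  "travel": [
    [0, 0, 0],
    [0, 0, 0],
    [0, 0, 0],
    [0, 0, 0],
    [0, 0, 0]
  ],
  "yaw": [0, 0, 0, 0, 0],
  "grip": 1,
  "newtons": 25
}}

```text
time_s: 2.32
tcp_pos: [0.565, 0.1009, 0.0941]
ee_rot: [0.001, 0.643, 0.766, 0.001]
ft_force: [-2.3, 0.8, 6.2]
opening: 0.0153
gripper_force: 25.3
```

Run:
```python
from h import *
go()
s=read_state();q=s["ee_rot"];M=Ro.from_quat([q[1],q[2],q[3],q[0]]).as_matrix()
p=s["tcp_pos"];v=np.array([.5458,.2116,p[2]]);d=p-v
print(np.linalg.norm(d),np.arctan2(d[0],-d[1]))
w=[(M.T@(v+Ro.from_euler('z',a).apply(d)-p)).round(3).tolist() for a in np.arange(1,14)*.1025]
print(w[:10]);print(w[10:])
```

```text
t 2.3167 tcp [0.565  0.1009 0.0941] phi 10.03 zaxis [ 0.003  0.001 -1.   ] j [ 0.04  0.4  -0.22  0.94  0.    1.43] F [-2.3  0.8  6.2] open 0.0153 gf 25.322419703006744
0.11236487114482202 0.17142181604173587
[[0.001, 0.011, 0.0], [0.002, 0.023, 0.0], [0.005, 0.034, 0.0], [0.009, 0.045, 0.0], [0.014, 0.055, 0.0], [0.02, 0.065, 0.0], [0.027, 0.074, 0.0], [0.035, 0.082, 0.0], [0.044, 0.09, 0.0], [0.054, 0.096, 0.0]]
[[0.064, 0.102, 0.0], [0.074, 0.106, 0.0], [0.085, 0.109, 0.0]]
```

Emit:
{"fn": "step_arm", "kwargs": {
  "travel": [
    [0.001, 0.011, 0.0],
    [0.002, 0.023, 0.0],
    [0.005, 0.034, 0.0],
    [0.009, 0.045, 0.0],
    [0.014, 0.055, 0.0],
    [0.02, 0.065, 0.0],
    [0.027, 0.074, 0.0],
    [0.035, 0.082, 0.0],
    [0.044, 0.09, 0.0],
    [0.054, 0.096, 0.0]
  ],
  "yaw": [-0.1, -0.2, -0.3, -0.4, -0.5, -0.6, -0.7, -0.8, -0.9, -1.0]
}}

```text
time_s: 3.15
tcp_pos: [0.6503, 0.1705, 0.0942]
ee_rot: [0.001, 0.194, 0.981, 0.0]
ft_force: [-0.2, -2.6, 6.7]
opening: 0.015
gripper_force: 25.2
```

Run:
```python
from h import *
go()
s=read_state();q=s["ee_rot"];M=Ro.from_quat([q[1],q[2],q[3],q[0]]).as_matrix()
p=s["tcp_pos"];v=np.array([.5458,.2116,p[2]]);d=p-v
a0=np.arctan2(d[0],-d[1]);print(np.linalg.norm(d),a0)
print([(M.T@(v+Ro.from_euler('z',a).apply(d)-p)).round(3).tolist() for a in (np.arange(1,5)*(1.52-a0)/4)])
```

```text
t 3.15 tcp [0.6503 0.1705 0.0942] phi 67.58 zaxis [ 0.003 -0.    -1.   ] j [ 0.14  0.58  0.06  1.06 -0.    0.53] F [-0.2 -2.6  6.7] open 0.015 gf 25.213640928268433
0.11229900107275728 1.196115346850123
[[0.001, 0.009, 0.0], [0.002, 0.018, 0.0], [0.004, 0.027, 0.0], [0.006, 0.036, 0.0]]
```

Emit:
{"fn": "step_arm", "kwargs": {
  "travel": [
    [0.001, 0.009, 0.0],
    [0.002, 0.018, 0.0],
    [0.004, 0.027, 0.0],
    [0.006, 0.036, 0.0],
    [0.006, 0.036, 0.0],
    [0.006, 0.036, 0.0],
    [0.006, 0.036, 0.0]
  ],
  "yaw": [-0.08, -0.16, -0.24, -0.3, -0.3, -0.3, -0.3]
}}

```text
time_s: 3.73
tcp_pos: [0.6585, 0.2065, 0.0941]
ee_rot: [0.002, 0.048, 0.999, 0.0]
ft_force: [0.1, -0.8, 4.5]
opening: 0.0154
gripper_force: 25.2
```

Emit:
{"fn": "step_arm", "kwargs": {
  "travel": [
    [0, 0, 0],
    [0, 0, 0],
    [0, 0, -0.04],
    [0, 0, -0.08],
    [0, 0, -0.1],
    [0, 0, -0.1]
  ],
  "yaw": [0, 0, 0, 0, 0, 0],
  "grip": -1
}}

```text
time_s: 4.23
tcp_pos: [0.66, 0.2065, 0.1988]
ee_rot: [0.005, 0.048, 0.999, 0.001]
ft_force: [1.5, -1.0, 0.5]
opening: 0.0848
gripper_force: 0.0
```

```bash
python3 -c "
from h import *
go((.5452,.150,.19,-0.6),(.5452,.160,.25,-0.6))"
```

```text
t 4.2333 tcp [0.66   0.2065 0.1988] phi 84.5 zaxis [ 0.01   0.002 -1.   ] j [0.19 0.55 0.29 1.3  0.   0.28] F [ 1.5 -1.   0.5] open 0.0848 gf 0.0
[0.1089, -0.0673, 0.0075] 1.485 rows 3.1
[0.1093, -0.0572, -0.0524] 1.485 rows 3.2
```

Emit:
{"fn": "step_arm", "kwargs": {
  "travel": [
    [0.109, -0.067, 0.008],
    [0.109, -0.067, 0.008],
    [0.109, -0.067, 0.008],
    [0.109, -0.067, 0.008],
    [0.109, -0.067, 0.008],
    [0.109, -0.067, 0.008],
    [0.109, -0.067, 0.008],
    [0.109, -0.067, 0.008],
    [0.109, -0.067, 0.008],
    [0.109, -0.067, 0.008]
  ],
  "yaw": [1.485, 1.485, 1.485, 1.485, 1.485, 1.485, 1.485, 1.485, 1.485, 1.485]
}}

```text
time_s: 5.07
tcp_pos: [0.5417, 0.1496, 0.1833]
ee_rot: [-0.001, 0.626, 0.78, -0.001]
ft_force: [0.3, -0.8, -0.0]
opening: 0.0855
gripper_force: 0.0
```

```bash
python3 -c "
from h import *
go((.5452,.1516,.12,-0.6),(.5452,.1516,.038,-0.6))"
```

```text
t 5.0667 tcp [0.5417 0.1496 0.1833] phi 12.52 zaxis [-0.002 -0.    -1.   ] j [ 0.13  0.32 -0.11  1.14  0.    1.48] F [ 0.3 -0.8 -0. ] open 0.0855 gf 0.0
[0.0012, 0.0039, 0.0632] 0.229 rows 1.5
[0.0012, 0.004, 0.1452] 0.229 rows 3.5
```

Emit:
{"fn": "step_arm", "kwargs": {
  "travel": [
    [0.001, 0.004, 0],
    [0.001, 0.004, 0],
    [0.001, 0.004, 0],
    [0.001, 0.004, 0]
  ],
  "yaw": [0.229, 0.229, 0.229, 0.229]
}}

```text
time_s: 5.4
tcp_pos: [0.5455, 0.1515, 0.1834]
ee_rot: [-0.0, 0.708, 0.707, -0.0]
ft_force: [-1.0, 0.2, -0.1]
opening: 0.0854
gripper_force: 0.0
```

Run:
```python
from h import *
import cv2
go((.5452,.1516,.038,-0.6))
c=calibration("wrist")
cv2.imwrite("pics/w2.png",cv2.resize(get_image("wrist")[:,:,::-1],(768,576)))
import pickle;pickle.dump(c,open("w2.pkl","wb"))
f=lambda x,y,z:1.5*proj(c,np.array([.5452,.1516,0])+Ro.from_euler('z',-.0105).apply([x,y,z]))
print("pred top corners",[f(x,y,.05).round().tolist() for x in(-.02,.02) for y in(-.03,.03)])
```

```text
t 5.4 tcp [0.5455 0.1515 0.1834] phi -0.07 zaxis [-0.001 -0.    -1.   ] j [ 0.13  0.32 -0.1   1.14  0.    1.7 ] F [-1.   0.2 -0.1] open 0.0854 gf 0.0
[0.0001, -0.0001, 0.1454] 0.009 rows 3.5
pred top corners [[345.0, 335.0], [343.0, 236.0], [412.0, 336.0], [415.0, 237.0]]
```

View pics/w2.png

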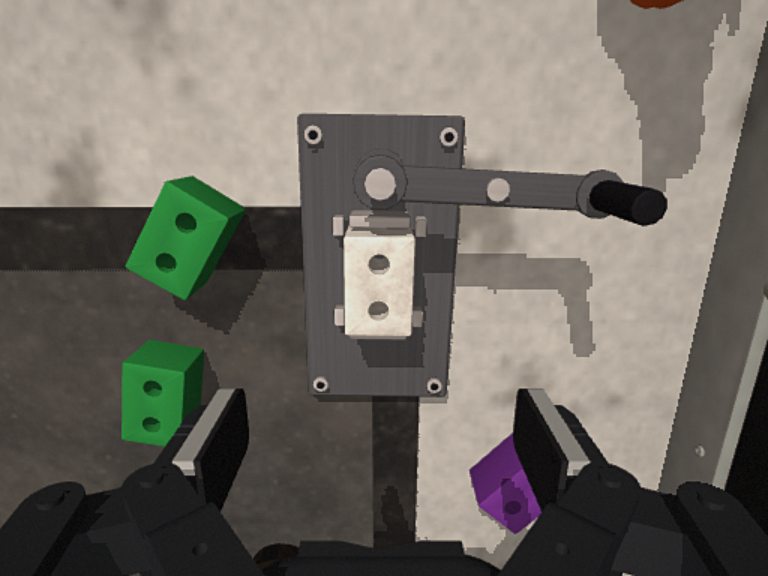

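The picture shows the strap swung clear (pin at (640,203)). The block top is at (345–412, 235–336), which matches the prediction. Going down to grip.

Emit:
{"fn": "step_arm", "kwargs": {
  "travel": [
    [0, 0, 0.04],
    [0, 0, 0.08],
    [0, 0, 0.115],
    [0, 0, 0.135],
    [0, 0, 0.147],
    [0, 0, 0.147],
    [0, 0, 0.147]
  ],
  "yaw": [0.009, 0.009, 0.009, 0.009, 0.009, 0.009, 0.009]
}}

```text
time_s: 6.03
tcp_pos: [0.5453, 0.1516, 0.0365]
ee_rot: [-0.001, 0.711, 0.703, -0.001]
ft_force: [0.2, -0.4, -0.5]
opening: 0.0859
gripper_force: 0.0
```

Emit:
{"fn": "step_arm", "kwargs": {
  "travel": [
    [0, 0, 0],
    [0, 0, 0],
    [0, 0, 0],
    [0, 0, 0],
    [0, 0, 0],
    [0, 0, 0]
  ],
  "yaw": [0, 0, 0, 0, 0, 0],
  "grip": 1,
  "newtons": 40
}}

```text
time_s: 6.53
tcp_pos: [0.5462, 0.1519, 0.0384]
ee_rot: [0.0, 0.712, 0.703, 0.0]
ft_force: [-3.3, 0.3, 6.7]
opening: 0.0397
gripper_force: 42.6
```

```bash
python3 -c "
from h import *
go((.5452,.1516,.12,-0.6))"
```

```text
t 6.5333 tcp [0.5462 0.1519 0.0384] phi -0.73 zaxis [ 0.001  0.    -1.   ] j [ 0.13  0.45 -0.31  0.81  0.    1.71] F [-3.3  0.3  6.7] open 0.0397 gf 42.5612872838974
[-0.0002, -0.0009, -0.0816] -0.002 rows 2.0
```

Emit:
{"fn": "step_arm", "kwargs": {
  "travel": [
    [0, 0, -0.02],
    [0, 0, -0.05],
    [0, 0, -0.08],
    [0, 0, -0.095],
    [0, 0, -0.095],
    [0, 0, -0.095],
    [0, 0, -0.095],
    [0, 0, -0.095]
  ],
  "yaw": [0, 0, 0, 0, 0, 0, 0, 0]
}}

```text
time_s: 7.2
tcp_pos: [0.5446, 0.1515, 0.1302]
ee_rot: [-0.001, 0.712, 0.702, -0.001]
ft_force: [0.3, 0.6, -3.3]
opening: 0.0394
gripper_force: 41.8
```

Run:
```python
from h import *
import cv2
go((.5451,.1446,.07,-0.6))
s=cv2.imread("pics/side0.png");t=cv2.imread("pics/top0.png")
a=cv2.resize(s[150:195,298:343],(400,400),interpolation=cv2.INTER_CUBIC)
b=cv2.resize(t[128:173,268:313],(400,400),interpolation=cv2.INTER_CUBIC)
cv2.imwrite("pics/crop2.png",np.hstack([a,b]))
```

```text
t 7.2 tcp [0.5446 0.1515 0.1302] phi -0.75 zaxis [-0.003 -0.    -1.   ] j [ 0.13  0.36 -0.19  1.02  0.    1.71] F [ 0.3  0.6 -3.3] open 0.0394 gf 41.79975092411041
[-0.0069, 0.0008, 0.0602] -0.003 rows 1.5
```

View pics/crop2.png

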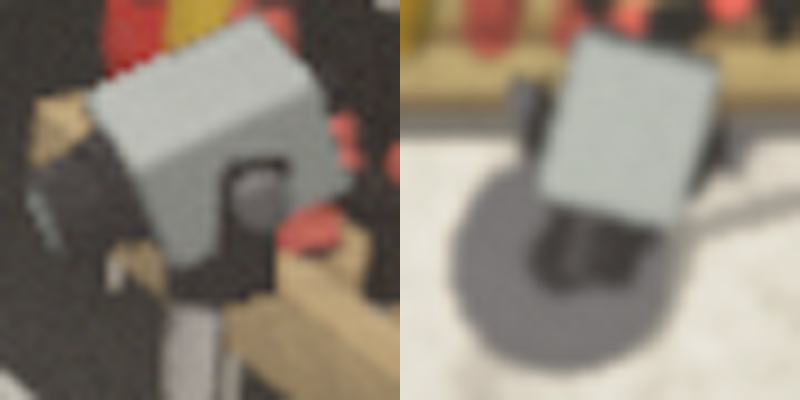

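```bash
cat > fit.py <<'E'
from h import *
from scipy.optimize import least_squares
np.set_printoptions(precision=4,suppress=True)
k=8.889
sp=lambda x,y:np.array((298+x/k-.5,150+y/k-.5)); tp=lambda x,y:np.array((268+x/k-.5,128+y/k-.5))
L=lambda f,l,u:np.array([-.032 if f else .032, .028 if l else -.028, .022 if u else -.022])
obs=[("side",sp(90,95),L(1,1,1)),("side",sp(255,15),L(0,1,1)),("side",sp(325,92),L(0,0,1)),("side",sp(148,170),L(1,0,1)),("side",sp(180,265),L(1,0,0)),("side",sp(352,180),L(0,0,0)),
("top",tp(180,30),L(0,1,1)),("top",tp(318,68),L(0,0,1)),("top",tp(268,228),L(1,0,1)),("top",tp(140,190),L(1,1,1))]
# lens frame: x back into camera, tilt: -x looks down => x axis points up by tau
def RR(p): return Ro.from_euler('ZY',[p[3],-p[4]])
def res(p): return np.concatenate([proj(C[n],p[:3]+RR(p).apply(l))-o for n,o,l in obs])
r=least_squares(res,[.7,-.16,.28,-.3,.3],x_scale=[.01,.01,.01,.1,.1],loss="soft_l1")
p=r.x
if __name__=="__main__":
    print("centre",p[:3],"yaw,tilt deg",np.degrees(p[3:]),"std",np.sqrt(np.diag(np.linalg.inv(r.jac.T@r.jac)))*.5)
    print(res(p).reshape(-1,2))
    X,e=tri((C["side"],sp(44,218)),(C["top"],tp(185,285)))
    print("lens tri",X,e,"in head frame",RR(p).inv().apply(X-p[:3]))
    for d in (.05,.06,.07,.08):
        Y=p[:3]+RR(p).apply([-d,0,0]);print(d,Y,(proj(C["side"],Y)+.5-[298,150])*k,(proj(C["top"],Y)+.5-[268,128])*k)
E
python3 fit.py
```

```text
centre [ 0.7078 -0.1623  0.2753] yaw,tilt deg [-14.161   22.8059] std [0.0009 0.0009 0.0011 0.0205 0.024 ]
[[-1.0204 -0.1332]
 [ 0.4714 -0.7579]
 [-0.0921 -1.1425]
 [-1.192   0.1341]
 [-0.1088  1.5713]
 [ 1.082   1.3473]
 [-0.4967 -0.4417]
 [ 0.4822 -0.6422]
 [ 1.0045  0.0102]
 [-0.8319  0.2685]]
lens tri [ 0.6493 -0.1489  0.2547] [np.float64(0.0016732876488238847), np.float64(0.0016732876488239057)] in head frame [-0.0632 -0.0014  0.0043]
0.05 [ 0.6631 -0.151   0.2559] [ 78.8708 209.5322] [192.1602 245.2891]
0.06 [ 0.6541 -0.1487  0.252 ] [ 50.8146 222.9489] [185.5665 270.1092]
0.07 [ 0.6452 -0.1465  0.2482] [ 22.7822 236.3543] [179.005  294.8079]
0.08 [ 0.6363 -0.1442  0.2443] [ -5.2266 249.7483] [172.4756 319.3861]
```

```bash
cat >> fit.py <<'E'
def res2(q): return np.concatenate([proj(C[n],q[:3]+RR(q).apply(l*q[5:8]))-o for n,o,l in obs])
r2=least_squares(res2,[*p,1,1,1],x_scale=[.01,.01,.01,.1,.1,.1,.1,.1])
if __name__=="__main__":
    q=r2.x;print(q[:3],np.degrees(q[3:5]),q[5:]*[64,56,44],np.abs(res2(q)).max(),"std",np.sqrt(np.diag(np.linalg.inv(r2.jac.T@r2.jac)))*.4)
    X,e=tri((C["side"],sp(44,218)),(C["top"],tp(185,285)));print(RR(q).inv().apply(X-q[:3]))
E
python3 fit.py | tail -3
```

```text
0.08 [ 0.6363 -0.1442  0.2443] [ -5.2266 249.7483] [172.4756 319.3861]
[ 0.7072 -0.1625  0.2767] [-14.196   22.6568] [60.5928 53.4592 37.577 ] 0.8683071133958151 std [0.0006 0.0006 0.0007 0.0137 0.0163 0.0119 0.0202 0.0282]
[-0.0633 -0.001   0.0026]
```

Fit: camera yaw −14°, tilt about 22.7°. The tool only stays vertical, so I'll tilt the block in the pads by pressing its −y end on the −y end stop.

Emit:
{"fn": "step_arm", "kwargs": {
  "travel": [
    [-0.007, 0.0005, 0],
    [-0.007, 0.0005, 0],
    [-0.007, 0.0005, 0.03],
    [-0.007, 0.0005, 0.05],
    [-0.007, 0.0005, 0.062],
    [-0.007, 0.0005, 0.062],
    [-0.007, 0.0005, 0.062]
  ],
  "yaw": [0, 0, 0, 0, 0, 0, 0],
  "newtons": 20
}}

```text
time_s: 7.78
tcp_pos: [0.5455, 0.1444, 0.0692]
ee_rot: [-0.001, 0.712, 0.702, -0.001]
ft_force: [-0.3, 0.3, -2.4]
opening: 0.0394
gripper_force: 41.5
```

Emit:
{"fn": "step_arm", "kwargs": {
  "travel": [
    [0, 0, 0.001],
    [0, 0, 0.002],
    [0, 0, 0.003],
    [0, 0, 0.004],
    [0, 0, 0.005],
    [0, 0, 0.006],
    [0, 0, 0.007],
    [0, 0, 0.007]
  ],
  "yaw": [0, 0, 0, 0, 0, 0, 0, 0]
}}

```text
time_s: 8.45
tcp_pos: [0.5463, 0.1447, 0.063]
ee_rot: [-0.0, 0.712, 0.703, -0.0]
ft_force: [-0.4, -0.1, -3.6]
opening: 0.0399
gripper_force: 41.5
```

```bash
python3 -c "
from h import *
go((.5451,.1446,.054,-0.6))"
```

```text
t 8.45 tcp [0.5463 0.1447 0.063 ] phi -0.74 zaxis [-0.  0. -1.] j [ 0.12  0.42 -0.28  0.87  0.    1.7 ] F [-0.4 -0.1 -3.6] open 0.0399 gf 41.511717438697815
[-0.0001, -0.0012, 0.009] -0.002 rows 0.2
```

Emit:
{"fn": "step_arm", "kwargs": {
  "travel": [
    [0, 0, 0],
    [0, 0, 0],
    [0, 0, 0.001],
    [0, 0, 0.002],
    [0, 0, 0.003],
    [0, 0, 0.004],
    [0, 0, 0.004]
  ],
  "yaw": [0, 0, 0, 0, 0, 0, 0],
  "grip": 1,
  "newtons": 22
}}

```text
time_s: 9.03
tcp_pos: [0.5467, 0.1454, 0.0615]
ee_rot: [0.0, 0.712, 0.703, 0.001]
ft_force: [-6.0, 2.4, 12.2]
opening: 0.0394
gripper_force: 44.0
```

Emit:
{"fn": "step_arm", "kwargs": {
  "travel": [
    [0, 0, 0.001],
    [0, 0, 0.002],
    [0, 0, 0.003],
    [0, 0, 0.004],
    [0, 0, 0.005],
    [0, 0, 0.006],
    [0, 0, 0.006]
  ],
  "yaw": [0, 0, 0, 0, 0, 0, 0]
}}

```text
time_s: 9.62
tcp_pos: [0.5472, 0.1476, 0.0568]
ee_rot: [-0.001, 0.711, 0.703, 0.003]
ft_force: [-6.8, 9.4, 20.7]
opening: 0.0395
gripper_force: 47.2
```

Run:
```python
from h import *
import cv2
go((.5451,.1446,.054,-0.6))
s=get_image("side");cv2.imwrite("pics/s2.png",s[:,:,::-1])
cv2.imwrite("pics/s2c.png",cv2.resize(s[155:227,190:286,::-1],(800,600),interpolation=cv2.INTER_CUBIC))
```

```text
t 9.6167 tcp [0.5472 0.1476 0.0568] phi -0.64 zaxis [ 0.004  0.006 -1.   ] j [ 0.12  0.43 -0.29  0.85  0.01  1.7 ] F [-6.8  9.4 20.7] open 0.0395 gf 47.172165513038635
[-0.0031, -0.0021, 0.0028] -0.001 rows 0.1
```

View pics/s2c.png

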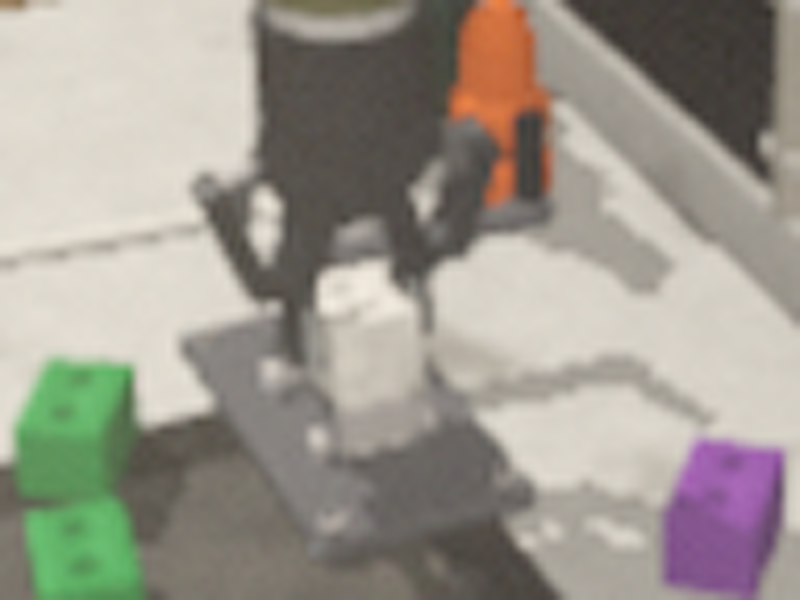

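The side view shows the block's −y end riding on the stop and tilting, about 12° so far. Pressing further.

Emit:
{"fn": "step_arm", "kwargs": {
  "travel": [
    [0, 0, 0.001],
    [0, 0, 0.002],
    [0, 0, 0.003],
    [0, 0, 0.004],
    [0, 0, 0.005],
    [0, 0, 0.005]
  ],
  "yaw": [0, 0, 0, 0, 0, 0]
}}

```text
time_s: 10.17
tcp_pos: [0.5477, 0.1489, 0.0524]
ee_rot: [-0.001, 0.711, 0.703, 0.005]
ft_force: [-7.7, 12.5, 22.6]
opening: 0.0395
gripper_force: 50.4
```

Emit:
{"fn": "step_arm", "kwargs": {
  "travel": [
    [0, 0, -0.02],
    [0, 0, -0.05],
    [0, 0, -0.09],
    [0, 0, -0.13],
    [0, 0, -0.15],
    [0, 0, -0.15],
    [0, 0, -0.15]
  ],
  "yaw": [0, 0, 0, 0, 0, 0, 0]
}}

```text
time_s: 10.75
tcp_pos: [0.5473, 0.1448, 0.1994]
ee_rot: [0.001, 0.712, 0.702, 0.001]
ft_force: [-0.3, -0.3, -3.5]
opening: 0.0398
gripper_force: 47.2
```

Run:
```python
from h import *
import cv2,pickle
go()
c=calibration("wrist");w=get_image("wrist")[:,:,::-1];pickle.dump((c,read_state()["tcp_pos"]),open("w3.pkl","wb"))
s=get_image("side")[:,:,::-1]
p=proj(C["side"],read_state()["tcp_pos"]);print(p)
u,v=int(p[0])-24,int(p[1])-36
print(u,v)
cv2.imwrite("pics/w3.png",np.hstack([cv2.resize(w[200:384,128:384],(500,360),interpolation=cv2.INTER_CUBIC),cv2.resize(s[v:v+72,u:u+60],(300,360),interpolation=cv2.INTER_CUBIC)]))
```

```text
t 10.75 tcp [0.5473 0.1448 0.1994] phi -0.74 zaxis [ 0.003  0.    -1.   ] j [ 0.12  0.31 -0.08  1.17  0.    1.7 ] F [-0.3 -0.3 -3.5] open 0.0398 gf 47.16471076011658
[230.47456891 159.26406896]
206 123
```

View pics/w3.png

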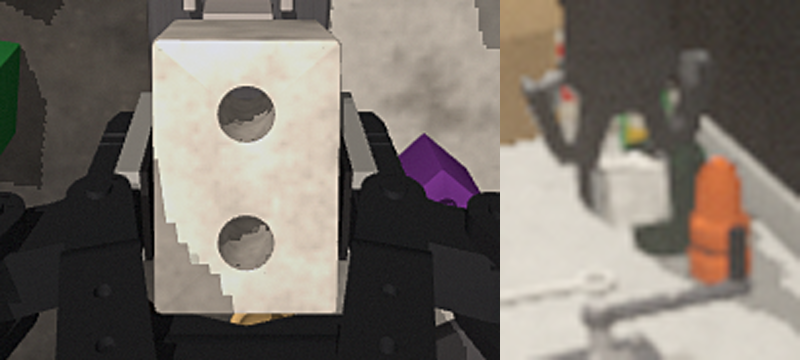

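The wrist view shows the drilled top face, corners at crop (152,42), (341,42), (338,313) and (152,313), and the far bottom edge at (167,21)–(330,21). Solving its pose.

```bash
cat > pnp.py <<'E'
from h import *
from scipy.optimize import least_squares
def blockfit(c,pts,tcp,th0=.35):
    # pts: (px,py),(bx,by,bz from mid); params: tcp offset of mid (3), yaw, tilt (-y end up), roll
    def pose(q): return tcp+q[:3],Ro.from_euler('ZXY',[q[3],q[4],q[5]])
    def f(q):
        m,R=pose(q);return np.concatenate([*[proj(c,m+R.apply(b))-p for p,b in pts],(q[0:1])/.001*.5,q[5:]/.01])
    r=least_squares(f,[0,0,-.007,0,-th0,0],x_scale=[.01]*3+[.1]*3);return r.x,r.fun
E
python3 - <<'E'
from pnp import *
import pickle
c,t=pickle.load(open("w3.pkl","rb"))
g=lambda x,y:np.array((128+x*.512-.5,200+y*184/360-.5))
P=[(g(152,42),[-.02,.03,.019]),(g(341,42),[.02,.03,.019]),(g(338,313),[.02,-.03,.019]),(g(152,313),[-.02,-.03,.019])]
for pts in (P,P+[(g(167,21),[-.0165,.03,-.019]),(g(330,20),[.0165,.03,-.019])]):
    q,f=blockfit(c,pts,t);print(q[:3].round(4),np.degrees(q[3:]).round(2),f.round(2))
E
```

```text
[ 0.0018 -0.0014 -0.0041] [ -1.02 -14.     0.07] [-0.31 -0.38  0.1  -0.02 -0.83  0.26  0.87  0.16  0.88  0.12]
[ 0.002  -0.0003 -0.0024] [ -1.02 -12.98  -0.39] [ -0.96  -0.27   1.34   0.24  -0.09   1.72   0.64   1.14   9.57  -2.17
 -11.01  -1.34   1.    -0.68]
```

Current tilt is about 14°, with a 3 mm slip, which agrees with the press geometry. One more press is needed.

Emit:
{"fn": "step_arm", "kwargs": {
  "travel": [
    [0, 0, 0.04],
    [0, 0, 0.08],
    [0, 0, 0.12],
    [0, 0, 0.138],
    [0, 0, 0.142],
    [0, 0, 0.145],
    [0, 0, 0.148],
    [0, 0, 0.151],
    [0, 0, 0.154],
    [0, 0, 0.154]
  ],
  "yaw": [0, 0, 0, 0, 0, 0, 0, 0, 0, 0]
}}

```text
time_s: 11.68
tcp_pos: [0.5441, 0.1471, 0.0449]
ee_rot: [-0.003, 0.711, 0.703, 0.001]
ft_force: [-8.9, 8.7, 19.1]
opening: 0.0393
gripper_force: 55.7
```

Emit:
{"fn": "step_arm", "kwargs": {
  "travel": [
    [0, 0, -0.02],
    [0, 0, -0.05],
    [0, 0, -0.09],
    [0, 0, -0.13],
    [0, 0, -0.155],
    [0, 0, -0.155],
    [0, 0, -0.155]
  ],
  "yaw": [0, 0, 0, 0, 0, 0, 0]
}}

```text
time_s: 12.27
tcp_pos: [0.5466, 0.1447, 0.1989]
ee_rot: [0.0, 0.712, 0.702, 0.0]
ft_force: [0.3, -0.3, -3.4]
opening: 0.0389
gripper_force: 53.0
```

Run:
```python
from h import *
import cv2,pickle
go()
c=calibration("wrist");w=get_image("wrist")[:,:,::-1];pickle.dump((c,read_state()["tcp_pos"]),open("w4.pkl","wb"))
cv2.imwrite("pics/w4.png",cv2.resize(w[192:384,128:384],(768,576),interpolation=cv2.INTER_CUBIC))
```

```text
t 12.2667 tcp [0.5466 0.1447 0.1989] phi -0.75 zaxis [ 0.001  0.    -1.   ] j [ 0.12  0.31 -0.08  1.18  0.    1.7 ] F [ 0.3 -0.3 -3.4] open 0.0389 gf 53.03749322891235
```

View pics/w4.png

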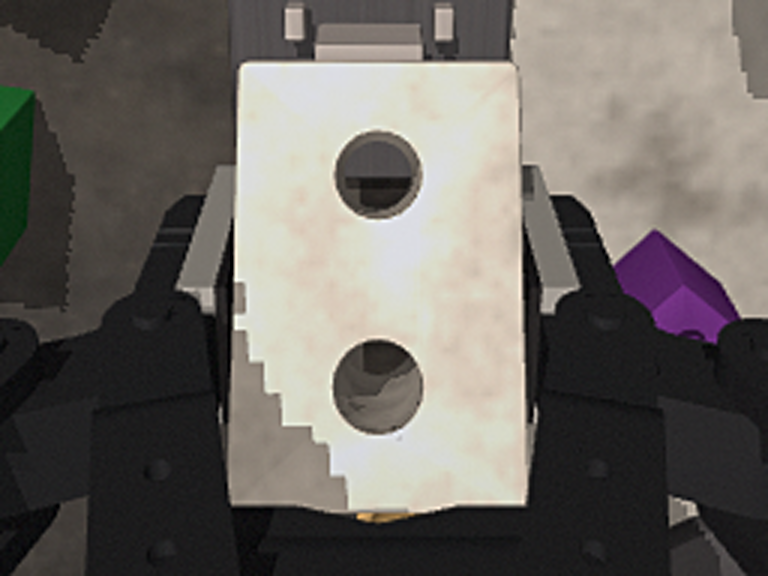

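Top-face corners are now at (239,63), (518,63), (527,505) and (229,506). The −y end is clearly nearer the camera.

Run:
```python
from pnp import *
import pickle
c,t=pickle.load(open("w4.pkl","rb"))
g=lambda x,y:np.array((128+x/3-.5,192+y/3-.5))
P=[(g(239,63),[-.02,.03,.019]),(g(518,63),[.02,.03,.019]),(g(527,505),[.02,-.03,.019]),(g(229,506),[-.02,-.03,.019])]
q,f=blockfit(c,P,t);print(q[:3].round(4),np.degrees(q[3:]).round(2),f.round(2))
# forward prediction for hypothetic tilts with offset solved
from scipy.optimize import least_squares
for th in (18,21,24,27,30,33):
    h=lambda a:np.concatenate([proj(c,t+a[:3]+Ro.from_euler('ZX',[a[3],-np.radians(th)]).apply(b))-p for p,b in P])
    r=least_squares(h,[0,0,-.005,0],x_scale=[.01]*3+[.1]);print(th,r.x.round(4),round(r.cost,2))
```

```text
[ 0.0018 -0.002  -0.0034] [ -0.75 -26.53   0.07] [-0.02 -0.15 -0.17 -0.09 -0.29  0.28  0.29 -0.04  0.9   0.13]
18 [ 0.0019  0.0014 -0.0016 -0.0129] 8.44
21 [ 0.0019  0.0001 -0.0024 -0.0129] 3.19
24 [ 0.0018 -0.0011 -0.0031 -0.0129] 0.71
27 [ 0.0018 -0.0021 -0.0035 -0.0129] 0.17
30 [ 0.0018 -0.003  -0.0036 -0.0129] 1.01
33 [ 0.0018 -0.0037 -0.0035 -0.0128] 2.91
```

```bash
python3 -c "
from h import *
go((.53,-.118,.2174,75.8))"
```

```text
t 12.3167 tcp [0.5455 0.1446 0.1972] phi -0.75 zaxis [-0.003 -0.    -1.   ] j [ 0.12  0.32 -0.08  1.18  0.    1.7 ] F [-0.4 -0.3 -4.2] open 0.0393 gf 53.03741812705994
[-0.2627, -0.0121, -0.02] -1.336 rows 6.3
```

Emit:
{"fn": "step_arm", "kwargs": {
  "travel": [
    [-0.03, -0.012, -0.02],
    [-0.06, -0.012, -0.02],
    [-0.09, -0.012, -0.02],
    [-0.12, -0.012, -0.02],
    [-0.15, -0.012, -0.02],
    [-0.18, -0.012, -0.02],
    [-0.21, -0.012, -0.02],
    [-0.24, -0.012, -0.02],
    [-0.263, -0.012, -0.02],
    [-0.263, -0.012, -0.02]
  ],
  "yaw": [-0.12, -0.24, -0.36, -0.48, -0.6, -0.72, -0.84, -0.96, -1.08, -1.2]
}}

```text
time_s: 13.15
tcp_pos: [0.5295, -0.1218, 0.2154]
ee_rot: [-0.003, 0.19, 0.982, -0.0]
ft_force: [-0.7, 0.1, -3.1]
opening: 0.0394
gripper_force: 52.8
```

Emit:
{"fn": "step_arm", "kwargs": {
  "travel": [
    [0, 0, 0],
    [0, 0, 0],
    [0, 0, 0],
    [0, 0, 0]
  ],
  "yaw": [-0.1, -0.136, -0.136, -0.136]
}}

```text
time_s: 13.48
tcp_pos: [0.5296, -0.1177, 0.2164]
ee_rot: [-0.002, 0.124, 0.992, 0.001]
ft_force: [-0.2, 1.2, -3.1]
opening: 0.0394
gripper_force: 52.9
```

```bash
python3 -c "
from h import *
go((.5597,-.1249,.2174,75.8))"
```

```text
t 13.4833 tcp [ 0.5296 -0.1177  0.2164] phi 75.72 zaxis [-0.005  0.002 -1.   ] j [-0.37  0.27 -0.1   1.21  0.   -0.12] F [-0.2  1.2 -3.1] open 0.0394 gf 52.8701913356781
[-0.0309, 0.0005, -0.0012] -0.001 rows 0.7
```

Emit:
{"fn": "step_arm", "kwargs": {
  "travel": [
    [-0.01, 0, 0],
    [-0.02, 0, -0.001],
    [-0.031, 0, -0.001],
    [-0.031, 0, -0.001],
    [-0.031, 0, -0.001],
    [-0.031, 0, -0.001]
  ],
  "yaw": [0, 0, 0, 0, 0, 0]
}}

```text
time_s: 13.98
tcp_pos: [0.5601, -0.1252, 0.2191]
ee_rot: [-0.001, 0.124, 0.992, 0.0]
ft_force: [-0.1, -0.5, -2.6]
opening: 0.0394
gripper_force: 52.8
```

Run:
```python
from h import *
from fit import RR,r2
import cv2,pickle
q=r2.x
go((.5597,-.1249,.2174,75.8))
st=read_state()["tcp_pos"]
c=calibration("wrist");w=get_image("wrist")[:,:,::-1];s=get_image("side")[:,:,::-1];t=get_image("top")[:,:,::-1]
pickle.dump((c,st,w,s,t),open("fin.pkl","wb"))
Y=q[:3]+RR(q).apply([-.062,0,0]);print("lens wrist px",proj(c,Y),proj(c,q[:3]),"side",proj(C["side"],Y),proj(C["side"],st),"top",proj(C["top"],Y))
r=lambda i,W,H:cv2.resize(i,(W,H),interpolation=cv2.INTER_CUBIC)
S=s[140:230,245:365]
cv2.imwrite("pics/f.png",np.vstack([np.hstack([r(w,400,300),r(t[120:180,220:300],400,300)]),r(s[145:190,255:375],800,300)]))
```

```text
t 13.9833 tcp [ 0.5601 -0.1252  0.2191] phi 75.79 zaxis [-0.002  0.001 -1.   ] j [-0.36  0.32 -0.02  1.23  0.   -0.11] F [-0.1 -0.5 -2.6] open 0.0394 gf 52.82632291316986
[0.0005, 0.0002, 0.0017] -0.0 rows 0.0
lens wrist px [254.2522 501.4097] [254.2779 650.839 ] side [302.4624 174.4874] [270.2491 188.0624] top [288.336  158.5428]
```

View pics/f.png

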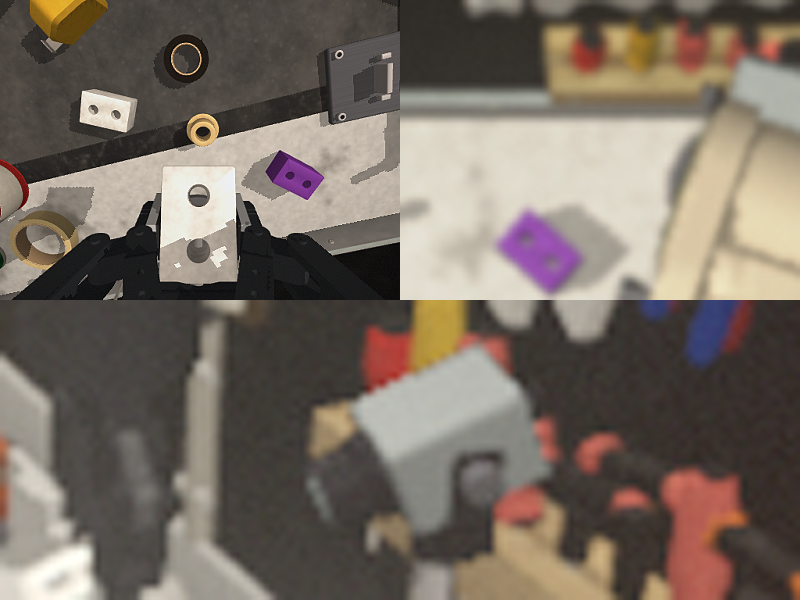

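The wrist view shows the block held with the drilled face up, and the bystanders are undisturbed. The side view shows the camera head untouched. My side crop cut off the block, so I'll check it numerically.

Run:
```python
from h import *
from fit import RR,r2
import pickle,cv2
c,st,w,s,t=pickle.load(open("fin.pkl","rb"))
s0=cv2.imread("pics/side0.png")
m=st+Ro.from_euler('z',np.radians(76.5)).apply([.001,-.002,-.0034])
R=Ro.from_euler('ZX',[np.radians(75.8),-np.radians(26.5)])
print("pred corners (y,z,x):")
for y in(-.03,.03):
  for z in(.019,-.019):
    for x in(-.02,.02): print(y,z,x,proj(C["side"],m+R.apply([x,y,z])).round(1))
g=s.mean(2).astype(int);d=np.abs(s.astype(int)-s0).sum(2)>60
for v in range(172,216): print(v,"".join("#" if g[v,u]>185 and d[v,u] else "+" if g[v,u]>120 and d[v,u] else "." if d[v,u] else " " for u in range(245,310)))
```

```text
pred corners (y,z,x):
-0.03 0.019 -0.02 [279.  182.4]
-0.03 0.019 0.02 [275.6 175.7]
-0.03 -0.019 -0.02 [284.5 192.1]
-0.03 -0.019 0.02 [280.9 185.2]
0.03 0.019 -0.02 [260.3 192.6]
0.03 0.019 0.02 [257.4 185.6]
0.03 -0.019 -0.02 [266.1 202.1]
0.03 -0.019 0.02 [263.1 195. ]
172        ...        +............. .                               
173        ...        +..............                                
174       ....         +..............                               
175        ...        ++................                             
176        ...        +..................                            
177        ...         +................+                            
178       .....         +...............                             
179      ++....+        +..............+                             
180 + +++++....+        +.+............+                             
181 ++++.......         ++++...........+                             
182 +......+           #### ...........+                             
183 ++++             ###### ...........                 
[... 1487 characters left out ...]
                             +++                                  
206                                                                  
207                                                                  
208                                                                  
209 +                                                                
210 +++                                                              
211 ++++++                                                           
212 ++++                                                             
213   +++                                                            
214   +                                                              
215
```

Run:
```python
from fit import *
X,e=tri((C["side"],sp(44,218)),(C["top"],tp(185,285)))
def run(ob,dims=np.ones(3),free=(),lens=False):
    def f(q):
        D=dims.copy()
        for k_,i in enumerate(free): D[i]=q[6+k_]
        o=[proj(C[n],q[:3]+RR(q).apply(l*D))-o_ for n,o_,l in ob]
        if lens:
            Y=q[:3]+RR(q).apply([-q[5],0,0]);o+=[proj(C["side"],Y)-sp(44,218),(proj(C["top"],Y)-tp(185,285))*.5]
        else:o+=[[q[5]-.06]]
        return np.concatenate(o)
    r=least_squares(f,[*p,.06,*[1]*len(free)],x_scale=[.01]*3+[.1,.1,.01]+[.1]*len(free));q=r.x
    print(q[:3],np.degrees(q[3:5]),q[5:],"cost",r.cost, "lens",q[:3]+RR(q).apply([-q[5],0,0]))
top=[o for o in obs if o[2][2]>0]
run(top);run(top,free=(0,1));run(obs,lens=True);run(obs,free=(0,1,2),lens=True);run(top,free=(0,1),lens=True)
```

```text
[ 0.7081 -0.1626  0.2734] [-14.3214  21.7408] [0.06] cost 2.915166480208648 lens [ 0.6541 -0.1488  0.2512]
[ 0.708  -0.1627  0.2735] [-14.2305  21.691 ] [0.06   0.9467 0.9539] cost 1.2257975074581986 lens [ 0.6539 -0.149   0.2514]
[ 0.7075 -0.1622  0.2758] [-13.9603  21.9885] [0.0619] cost 6.7625841466774945 lens [ 0.6518 -0.1483  0.2526]
[ 0.707  -0.1625  0.2769] [-14.1112  22.1973] [0.062  0.9468 0.9569 0.8491] cost 1.5079378770463205 lens [ 0.6513 -0.1485  0.2535]
[ 0.7073 -0.1626  0.2737] [-14.1411  20.0967] [0.0611 0.9466 0.9536] cost 1.6275027904442765 lens [ 0.6516 -0.1485  0.2527]
```

Run:
```python
# block tilt: subpixel edge lines in the final wrist image
from pnp import *
import pickle,cv2
c,st,w,s,t=pickle.load(open("fin.pkl","rb"))
g=cv2.GaussianBlur(cv2.cvtColor(np.ascontiguousarray(w),cv2.COLOR_BGR2GRAY),(0,0),.8).astype(float)
k=1.28
A=np.array([(163,166),(236,167),(238,281),(160,281)])*k
def line(a,b):
    n=np.array([b[1]-a[1],a[0]-b[0]])/np.linalg.norm(b-a);P=[]
    for f in np.linspace(.12,.88,30):
        m=a+(b-a)*f;ss=np.arange(-5,5.1,.25);q=m+ss[:,None]*n
        v=cv2.remap(g.astype(np.float32),q[:,0].astype(np.float32)[None],q[:,1].astype(np.float32)[None],1)[0]
        gr=np.abs(np.gradient(v));P.append(q[gr.argmax()])
    vx,vy,x,y=cv2.fitLine(np.array(P,np.float32),cv2.DIST_HUBER,0,.01,.01).ravel();return np.cross([x,y,1],[x+vx,y+vy,1])
L=[line(A[i],A[(i+1)%4]) for i in range(4)]
K=[np.cross(L[i-1],L[i]) for i in range(4)];K=[a[:2]/a[2] for a in K];print(np.round(K,2).tolist(), (A).round(1).tolist())
B=[[-.02,.03,.019],[.02,.03,.019],[.02,-.03,.019],[-.02,-.03,.019]]
from scipy.optimize import least_squares
f=lambda a:np.concatenate([proj(c,st+a[:3]+Ro.from_euler('ZX',[a[3],a[4]]).apply(b))-p for p,b in zip(K,B)])
r=least_squares(f,[0,0,-.005,1.32,-.4],x_scale=[.01]*3+[.1]*2);print(r.x[:3].round(4),np.degrees(r.x[3:]),r.fun.round(2))
```

```text
[[207.74, 212.64], [300.02, 212.59], [303.39, 361.32], [202.94, 361.58]] [[208.6, 212.5], [302.1, 213.8], [304.6, 359.7], [204.8, 359.7]]
[ 0.0027 -0.0012 -0.0044] [ 75.59619711 -29.07765265] [-0.07 -0.27 -0.22  0.09 -0.04  0.32  0.3  -0.16]
```

The camera tilt is about 21.5° and the block about 27–29°. That is too close to the 8.6° limit. I'll relax the block tilt by pressing its low edge on a clear bit of bench.

```bash
python3 -c "
from h import *
for n,p in dict(bush=(430,302),tape=(430,338),purple=(387,265),spare=(474,323)).items(): print(n,atz(C['top'],(p[0]/1.5625,p[1]/1.5625),.03).round(3))
go((.54,-.02,.14,75.8),(.54,-.02,.04,75.8))"
```

```text
bush [ 0.553 -0.117  0.03 ]
tape [ 0.46  -0.116  0.03 ]
purple [ 0.65  -0.006  0.03 ]
spare [ 0.498 -0.23   0.03 ]
t 14.1333 tcp [ 0.5604 -0.1254  0.2199] phi 75.8 zaxis [-0.001  0.    -1.   ] j [-0.36  0.32 -0.02  1.23  0.   -0.11] F [-0.4 -0.1 -2.1] open 0.0395 gf 52.82597243785858
[0.0456, 0.0972, 0.08] -0.0 rows 3.2
[0.0455, 0.0972, 0.18] -0.0 rows 5.0
```

Emit:
{"fn": "step_arm", "kwargs": {
  "travel": [
    [0.03, 0.03, 0.02],
    [0.046, 0.065, 0.03],
    [0.046, 0.097, 0.05],
    [0.046, 0.097, 0.09],
    [0.046, 0.097, 0.13],
    [0.046, 0.097, 0.165],
    [0.046, 0.097, 0.178],
    [0.046, 0.097, 0.178],
    [0.046, 0.097, 0.178]
  ],
  "yaw": [0, 0, 0, 0, 0, 0, 0, 0, 0]
}}

```text
time_s: 14.88
tcp_pos: [0.5396, -0.0202, 0.0419]
ee_rot: [-0.001, 0.124, 0.992, 0.0]
ft_force: [1.3, -0.0, -1.7]
opening: 0.0395
gripper_force: 52.7
```

Emit:
{"fn": "step_arm", "kwargs": {
  "travel": [
    [0, 0, 0.001],
    [0, 0, 0.002],
    [0, 0, 0.003],
    [0, 0, 0.004],
    [0, 0, 0.004],
    [0, 0, 0.004]
  ],
  "yaw": [0, 0, 0, 0, 0, 0]
}}

```text
time_s: 15.38
tcp_pos: [0.5405, -0.0205, 0.0386]
ee_rot: [0.0, 0.124, 0.992, 0.0]
ft_force: [-1.0, 0.4, -3.4]
opening: 0.0394
gripper_force: 52.7
```

Emit:
{"fn": "step_arm", "kwargs": {
  "travel": [
    [0, 0, 0.001],
    [0, 0, 0.002],
    [0, 0, 0.003],
    [0, 0, 0.004],
    [0, 0, 0.004],
    [0, 0, 0.004]
  ],
  "yaw": [0, 0, 0, 0, 0, 0]
}}

```text
time_s: 15.88
tcp_pos: [0.5402, -0.0204, 0.034]
ee_rot: [-0.0, 0.124, 0.992, 0.0]
ft_force: [-0.3, -0.1, -2.6]
opening: 0.039
gripper_force: 52.7
```

Emit:
{"fn": "step_arm", "kwargs": {
  "travel": [
    [0, 0, 0.001],
    [0, 0, 0.002],
    [0, 0, 0.003],
    [0, 0, 0.003],
    [0, 0, 0.003]
  ],
  "yaw": [0, 0, 0, 0, 0]
}}

```text
time_s: 16.3
tcp_pos: [0.5406, -0.0204, 0.0327]
ee_rot: [0.001, 0.124, 0.992, -0.0]
ft_force: [-4.4, 0.8, 10.8]
opening: 0.0393
gripper_force: 54.6
```

Emit:
{"fn": "step_arm", "kwargs": {
  "travel": [
    [0, 0, 0.001],
    [0, 0, 0.002],
    [0, 0, 0.0025],
    [0, 0, 0.0025]
  ],
  "yaw": [0, 0, 0, 0]
}}

```text
time_s: 16.63
tcp_pos: [0.5418, -0.0207, 0.0318]
ee_rot: [0.002, 0.124, 0.992, -0.0]
ft_force: [-4.3, 0.0, 20.0]
opening: 0.0397
gripper_force: 55.9
```

Emit:
{"fn": "step_arm", "kwargs": {
  "travel": [
    [0, 0, -0.04],
    [0, 0, -0.08],
    [0, 0, -0.1],
    [0, 0, -0.1],
    [0, 0, -0.1],
    [0, 0, -0.1]
  ],
  "yaw": [0, 0, 0, 0, 0, 0]
}}

```text
time_s: 17.13
tcp_pos: [0.5394, -0.0202, 0.1274]
ee_rot: [-0.001, 0.124, 0.992, 0.0]
ft_force: [-0.3, 0.2, -3.2]
opening: 0.0396
gripper_force: 53.2
```

```bash
cat > meas.py <<'E'
from pnp import *
import cv2,pickle,sys
from scipy.optimize import least_squares
B=[[-.02,.03,.019],[.02,.03,.019],[.02,-.03,.019],[-.02,-.03,.019]]
def line(g,a,b):
    n=np.array([b[1]-a[1],a[0]-b[0]])/np.linalg.norm(b-a);P=[]
    for f in np.linspace(.12,.88,30):
        ss=np.arange(-5,5.1,.25);q=(a+(b-a)*f+ss[:,None]*n).astype(np.float32)
        v=cv2.remap(g,q[:,0][None],q[:,1][None],1)[0];P.append(q[np.abs(np.gradient(v)).argmax()])
    P=np.array(P);vx,vy,x,y=cv2.fitLine(P,cv2.DIST_HUBER,0,.01,.01).ravel();return np.cross([x,y,1],[x+vx,y+vy,1])
def meas(c,st,w,a0):
    g=cv2.GaussianBlur(cv2.cvtColor(np.ascontiguousarray(w),cv2.COLOR_BGR2GRAY),(0,0),.8).astype(np.float32)
    X=lambda a:[proj(c,st+a[:3]+Ro.from_euler('ZX',[a[3],a[4]]).apply(b)) for b in B]
    a=np.array(a0,float)
    for _ in range(4):
        A=X(a);L=[line(g,A[i],A[(i+1)%4]) for i in range(4)]
        K=[np.cross(L[i-1],L[i]) for i in range(4)];K=[k[:2]/k[2] for k in K]
        r=least_squares(lambda q:(np.array(X(q))-K).ravel(),a,x_scale=[.01]*3+[.1]*2);a=r.x
    print("off",a[:3].round(4),"yaw,tilt",np.degrees(a[3:]).round(2),"res",np.abs(r.fun).max().round(2),np.round(K,1).tolist());return a
if __name__=="__main__":
    c,st,w,*_=pickle.load(open("fin.pkl","rb"));meas(c,st,w,[.0027,-.0012,-.0044,1.32,-.5])
    c,st=pickle.load(open("w4.pkl","rb"));w=np.zeros((384,512,3),np.uint8);w[192:384,128:384]=cv2.resize(cv2.imread("pics/w4.png"),(256,192),interpolation=cv2.INTER_AREA)
    meas(c,st,w,[.0018,-.002,-.0034,-.013,-.47])
    go((.5597,-.1249,.2174,75.8))
    for k in range(2):
        st=read_state()["tcp_pos"];c=calibration("wrist");w=get_image("wrist")[:,:,::-1]
        cv2.imwrite(f"pics/m{k}.png",w);meas(c,st,w,[.0027,-.0012,-.0044,1.32,-.4])
E
python3 meas.py
```

```text
off [ 0.0027 -0.0011 -0.0043] yaw,tilt [ 75.55 -29.05] res 0.34 [[207.8, 212.7], [300.2, 212.6], [303.5, 361.5], [202.9, 361.4]]
off [ 0.0018 -0.0022 -0.0027] yaw,tilt [ -0.88 -28.07] res 0.38 [[207.3, 212.6], [300.2, 212.8], [303.3, 361.2], [203.0, 361.5]]
t 17.1333 tcp [ 0.5394 -0.0202  0.1274] phi 75.8 zaxis [-0.002  0.    -1.   ] j [-0.19  0.32 -0.26  1.    0.    0.06] F [-0.3  0.2 -3.2] open 0.0396 gf 53.24496030807495
[-0.0452, -0.0965, -0.0901] 0.0 rows 3.3
off [ 0.0017 -0.0009 -0.004 ] yaw,tilt [ 75.7  -26.02] res 0.25 [[206.8, 212.5], [300.6, 212.7], [303.1, 361.3], [203.5, 361.6]]
off [ 0.0015 -0.0008 -0.004 ] yaw,tilt [ 75.68 -25.48] res 0.05 [[206.7, 212.5], [300.8, 212.7], [303.0, 361.5], [203.7, 361.4]]
```

Down to about 25.7°. One more slightly deeper press.

Emit:
{"fn": "step_arm", "kwargs": {
  "travel": [
    [0, 0, 0.04],
    [0, 0, 0.08],
    [0, 0, 0.096],
    [0, 0, 0.099],
    [0, 0, 0.101],
    [0, 0, 0.1025],
    [0, 0, 0.1035],
    [0, 0, 0.1035]
  ],
  "yaw": [0, 0, 0, 0, 0, 0, 0, 0]
}}

```text
time_s: 17.9
tcp_pos: [0.5411, -0.0209, 0.0263]
ee_rot: [0.001, 0.124, 0.992, -0.0]
ft_force: [-1.4, -0.9, 15.9]
opening: 0.0394
gripper_force: 57.2
```

Emit:
{"fn": "step_arm", "kwargs": {
  "travel": [
    [0, 0, -0.04],
    [0, 0, -0.08],
    [0, 0, -0.1],
    [0, 0, -0.1],
    [0, 0, -0.1],
    [0, 0, -0.1]
  ],
  "yaw": [0, 0, 0, 0, 0, 0]
}}

```text
time_s: 18.4
tcp_pos: [0.5387, -0.0201, 0.1229]
ee_rot: [-0.002, 0.124, 0.992, 0.0]
ft_force: [-0.3, 0.8, -3.4]
opening: 0.0393
gripper_force: 55.2
```

```bash
python3 meas.py | tail -4
```

```text
t 18.4 tcp [ 0.5387 -0.0201  0.1229] phi 75.8 zaxis [-0.004  0.001 -1.   ] j [-0.19  0.32 -0.27  0.99  0.    0.06] F [-0.3  0.8 -3.4] open 0.0393 gf 55.19206166267395
[-0.0457, -0.0964, -0.0947] -0.0 rows 3.4
off [-0.0006 -0.0003 -0.0027] yaw,tilt [ 75.63 -11.27] res 1.53 [[203.6, 221.6], [304.0, 221.9], [302.1, 361.1], [204.1, 361.7]]
off [-0.0002 -0.0005 -0.0028] yaw,tilt [ 75.37 -11.73] res 1.69 [[203.6, 221.0], [303.6, 223.2], [302.1, 362.7], [204.1, 361.4]]
```

The overshoot looks real. The lower edge (row 361) is also hidden by the gripper housing, which biased that fit. I'll refit from the side edges, the top edge and the two holes, jointly over the saved images.

```bash
cat > meas2.py <<'E'
from meas import *
def gray(w): return cv2.GaussianBlur(cv2.cvtColor(np.ascontiguousarray(w),cv2.COLOR_BGR2GRAY),(0,0),.8).astype(np.float32)
def hole(g,c0,r0=14.5):
    c0=np.array(c0,float)
    for _ in range(5):
        P=[]
        for a in np.arange(0,2*np.pi,.1):
            rr=np.arange(r0-5,r0+5,.25);q=(c0+rr[:,None]*[np.cos(a),np.sin(a)]).astype(np.float32)
            v=cv2.remap(g,q[:,0][None],q[:,1][None],1)[0];d=np.gradient(v);
            if d.max()>3:P.append(q[d.argmax()])
        e=cv2.fitEllipse(np.array(P,np.float32))
        P=np.array(P);rad=np.linalg.norm(P-e[0],axis=1);k=np.abs(rad-np.median(rad))<1.5
        e=cv2.fitEllipse(P[k]);c0=np.array(e[0])
    W=np.ptp(cv2.ellipse2Poly((0,0),(int(e[1][0]*50),int(e[1][1]*50)),int(e[2]),0,360,1)[:,0])/100
    return c0,W,k.sum()
def feats(w,top,h1,h2):
    g=gray(w);t=np.array(top,float)
    Lt=line(g,t[0],t[1]);Ls=line(g,np.array([t[0][0],t[0][1]]),np.array([t[0][0]-2.5,345.]));Rs=line(g,np.array([t[1][0],t[1][1]]),np.array([t[1][0]+1.5,345.]))
    K=[]
    for S in(Ls,Rs):
        a=np.cross(Lt,S);K.append(a[:2]/a[2]);K.append(np.array([-(S[1]*340+S[2])/S[0],340.]))
    return K,[hole(g,h1),hole(g,h2)]
def resid(c,st,F,a,s,r):
    R=Ro.from_euler('ZX',[a[3],a[4]]);T=lambda b:proj(c,st+a[:3]+R.apply(b));K,H=F;o=[]
    for i,x in enumerate((-.02,.02)):
        A=T([x,.03,.019]);Bp=T([x,-.02,.019]);o+=list(A-K[2*i])
        o.append(A[0]+(Bp-A)[0]*(340-A[1])/(Bp-A)[1]-K[2*i+1][0])
    for y,(hc,W,n) in zip((s,-s),H):
        o+=list(T([0,y,.019])-hc);o.append((T([r,y,.019])-T([-r,y,.019]))[0]-W if abs(np.sin(a[3]))<.5 else np.linalg.norm(T([r,y,.019])-T([-r,y,.019]))-W)
    return np.array(o)
E
python3 - <<'E'
from meas2 import *
D=[]
c,st=pickle.load(open("w3.pkl","rb"));w=np.zeros((384,512,3),np.uint8);w[200:384,128:384]=cv2.resize(cv2.imread("pics/w3.png")[:,:500],(256,184),interpolation=cv2.INTER_AREA)
D.append((c,st,feats(w,[(205.5,221),(302.5,221)],(254,258),(254,324)),0))
c,st=pickle.load(open("w4.pkl","rb"));w=np.zeros((384,512,3),np.uint8);w[192:384,128:384]=cv2.resize(cv2.imread("pics/w4.png"),(256,192),interpolation=cv2.INTER_AREA)
D.append((c,st,feats(w,[(207.3,213),(300.3,213)],(254,250),(254,321)),0))
c,st,w,*_=pickle.load(open("fin.pkl","rb"));D.append((c,st,feats(w,[(207.8,213),(300.2,213)],(254,250),(254,321)),1.32))
st=read_state()["tcp_pos"];c=calibration("wrist");w=get_image("wrist")[:,:,::-1];cv2.imwrite("pics/n.png",w)
D.append((c,st,feats(w,[(203.6,222),(304,222)],(254,259),(254,325)),1.32))
for d in D: print([np.round(k,1).tolist() for k in d[2][0]],[(h[0].round(1).tolist(),round(h[1],1),h[2]) for h in d[2][1]])
n=len(D)
f=lambda q:np.concatenate([resid(d[0],d[1],d[2],q[2+5*i:7+5*i],q[0],q[1]) for i,d in enumerate(D)])
q0=[.014,.006]
for d in D:q0+=[.001,-.001,-.004,d[3],-.35]
r=least_squares(f,q0,x_scale=[.01,.01]+[.01,.01,.01,.1,.1]*n,loss="soft_l1")
print("s,r",r.x[:2]);R=f(r.x).reshape(n,-1)
sd=np.sqrt(np.diag(np.linalg.inv(r.jac.T@r.jac)))*.4
for i in range(n): print(r.x[2+5*i:5+5*i].round(4),np.degrees(r.x[5+5*i:7+5*i]).round(1),"sd",np.degrees(sd[6+5*i]).round(2),R[i].round(2))
E
```

```text
[[205.2, 220.8], [206.8, 340.0], [301.7, 220.8], [300.0, 340.0]] [([253.6, 258.0], np.float64(29.4), np.int64(63)), ([253.5, 323.8], np.float64(28.8), np.int64(63))]
[[207.0, 212.8], [203.7, 340.0], [300.1, 212.8], [302.8, 340.0]] [([253.7, 249.9], np.float64(28.9), np.int64(63)), ([253.5, 320.7], np.float64(30.2), np.int64(63))]
[[207.6, 212.8], [203.6, 340.0], [300.0, 212.8], [303.0, 340.0]] [([254.2, 250.0], np.float64(28.3), np.int64(63)), ([253.5, 320.6], np.float64(30.3), np.int64(62))]
[[202.9, 221.6], [204.9, 340.0], [303.4, 222.8], [303.2, 340.0]] [([254.4, 261.3], np.float64(28.3), np.int64(49)), ([253.6, 331.5], np.float64(30.5), np.int64(63))]
s,r [0.01424231 0.00609609]
[ 0.0019 -0.0017 -0.0048] [ -0.8 -14.1] sd 0.84 [ 0.03  0.01 -0.12  0.08  0.    0.2  -0.14  0.07 -0.25 -0.04 -0.09 -0.15]
[ 0.0018 -0.0021 -0.0023] [ -0.8 -27.9] sd 1.15 [ 0.06 -0.13  0.07  0.02  0.05  0.12 -0.19 -0.02 -0.02 -0.09  0.09 -0.3 ]
[ 0.0027 -0.0012 -0.0038] [ 75.5 -29.5] sd 1.17 [ 0.08 -0.11  0.13  0.05  0.29  0.12 -0.42 -0.24  0.43  0.01  0.07 -0.3 ]
[ 0.0014 -0.0007 -0.0007] [ 75.9 -16.9] sd 1.03 [ 0.82  0.73 -0.49  0.18 -0.57 -0.02 -0.69  0.08  1.99  0.22 -0.18 -0.33]
```

```bash
cat > now.py <<'E'
from meas2 import *
S,RH=.01424,.0061
def now(a0,n=6,w=None):
    st=read_state()["tcp_pos"];c=calibration("wrist")
    if w is None: w=get_image("wrist")[:,:,::-1];cv2.imwrite("pics/n.png",w)
    a=np.array(a0,float)
    for _ in range(n):
        T=lambda b:proj(c,st+a[:3]+Ro.from_euler('ZX',[a[3],a[4]]).apply(b))
        F=feats(w,[T([-.02,.03,.019]),T([.02,.03,.019])],T([0,S,.019]),T([0,-S,.019]))
        r=least_squares(lambda q:np.r_[resid(c,st,F,q,S,RH)],a,x_scale=[.01]*3+[.1]*2,loss="soft_l1",f_scale=.3);a=r.x
    print(a[:3].round(4),np.degrees(a[3:]).round(1),"cost",round(r.cost,2),[(h[0].round(1).tolist(),round(float(h[1]),1),int(h[2])) for h in F[1]],np.round(F[0],1).tolist(),resid(c,st,F,a,S,RH).round(1))
    return a
if __name__=="__main__":
    w=cv2.imread("pics/n.png")
    for th in (8,12,16,20,24): now([.002,-.001,-.003,1.323,-np.radians(th)],w=w)
    g=gray(w);print(g[195:365:2,254].astype(int).tolist());print(g[195:345:2,225].astype(int).tolist());print(g[250,190:320:2].astype(int).tolist())
E
python3 now.py
```

```text
[ 0.0023 -0.001  -0.0037] [75.8 -8.8] cost 4.41 [([254.4, 261.2], 28.5, 50), ([253.5, 331.5], 30.4, 63)] [[203.2, 230.2], [204.5, 340.0], [303.6, 233.1], [302.2, 340.0]] [ 0.1 -0.1  1.8  0.2 -2.9 -1.6 -0.8  6.4  1.5  0.   0.2 -1.5]
[ 0.0013 -0.0007 -0.0006] [ 75.9 -16.9] cost 0.74 [([254.0, 261.4], 29.2, 50), ([253.5, 331.4], 30.4, 63)] [[203.1, 221.6], [204.5, 340.0], [303.4, 222.8], [303.2, 340.0]] [ 0.4  0.8 -0.3  0.1 -0.5 -0.1 -0.4  0.   1.2  0.2 -0.  -0.2]
[ 0.0014 -0.0007 -0.0006] [ 75.9 -17.2] cost 1.05 [([254.3, 261.3], 28.5, 50), ([253.5, 331.5], 30.3, 63)] [[203.1, 221.6], [204.8, 340.0], [303.4, 222.5], [303.2, 340.0]] [ 0.6  0.7 -0.5  0.1 -0.4 -0.  -0.7  0.   1.8  0.2 -0.1 -0.2]
[ 0.0013 -0.0007 -0.0006] [ 75.9 -17.1] cost 1.05 [([254.3, 261.3], 28.5, 47), ([253.5, 331.5], 30.5, 63)] [[203.1, 221.6], [204.8, 340.0], [303.4, 222.5], [303.1, 340.0]] [ 0.6  0.7 -0.5  0.1 -0.3  0.  -0.7  0.   1.9  0.2 -0.1 -0.3]
[ 0.0015 -0.0008 -0.0007] [ 75.8 -17.3] cost 1.18 [([254.3, 261.2], 28.6, 50), ([253.5, 331.5], 30.4, 63)] [[202.9, 221.4], [204.8, 340.0], [303.4, 222.7], [303.1, 34
[... 467 characters left out ...]
, 191, 190, 191]
[93, 93, 92, 89, 88, 76, 62, 62, 61, 60, 94, 124, 136, 153, 239, 251, 250, 249, 251, 251, 251, 251, 251, 251, 251, 252, 252, 251, 252, 251, 250, 250, 250, 251, 251, 250, 249, 248, 248, 249, 249, 247, 247, 247, 248, 250, 250, 250, 249, 248, 247, 248, 249, 249, 249, 249, 242, 198, 192, 192, 194, 195, 196, 197, 198, 196, 196, 200, 200, 195, 237, 251, 250, 247, 231]
[52, 51, 49, 59, 70, 97, 97, 187, 252, 250, 250, 250, 251, 250, 251, 251, 251, 252, 251, 251, 251, 251, 250, 251, 251, 251, 247, 237, 226, 223, 226, 226, 227, 228, 228, 226, 228, 235, 245, 245, 247, 249, 250, 251, 251, 251, 252, 252, 252, 252, 252, 252, 252, 252, 252, 252, 249, 161, 133, 168, 229, 226, 223, 223, 224]
```

Current tilt is about 17°, against about 21.5° for the camera. That would pass, but I have time for one gentle correction on the end stop (contact expected near TCP z 0.047, target about 0.045).

```bash
python3 -c "
from h import *
go((.5451,.1446,.13,-.7),(.5451,.1446,.052,-.7))"
```

```text
t 18.55 tcp [ 0.5386 -0.0201  0.1227] phi 75.8 zaxis [-0.004  0.001 -1.   ] j [-0.19  0.32 -0.27  0.99  0.    0.06] F [-0.5 -0.4 -2.8] open 0.0395 gf 55.1908940076828
[0.0342, 0.1613, -0.0071] 1.335 rows 4.0
[0.0338, 0.1613, 0.0709] 1.335 rows 4.3
```

Emit:
{"fn": "step_arm", "kwargs": {
  "travel": [
    [0.034, 0.161, -0.007],
    [0.034, 0.161, -0.007],
    [0.034, 0.161, -0.007],
    [0.034, 0.161, -0.007],
    [0.034, 0.161, -0.007],
    [0.034, 0.161, -0.007],
    [0.034, 0.161, -0.007],
    [0.034, 0.161, -0.007],
    [0.034, 0.161, -0.007],
    [0.034, 0.161, -0.007]
  ],
  "yaw": [1.335, 1.335, 1.335, 1.335, 1.335, 1.335, 1.335, 1.335, 1.335, 1.335]
}}

```text
time_s: 19.38
tcp_pos: [0.5458, 0.1441, 0.1304]
ee_rot: [-0.001, 0.666, 0.746, -0.001]
ft_force: [0.7, -0.6, -2.6]
opening: 0.0394
gripper_force: 55.0
```

Emit:
{"fn": "step_arm", "kwargs": {
  "travel": [
    [0, 0, 0],
    [0, 0, 0.03],
    [0, 0, 0.06],
    [0, 0, 0.075],
    [0, 0, 0.075],
    [0, 0, 0.075]
  ],
  "yaw": [0.09, 0.09, 0.09, 0.09, 0.09, 0.09]
}}

```text
time_s: 19.88
tcp_pos: [0.5451, 0.1438, 0.0553]
ee_rot: [-0.001, 0.697, 0.717, -0.002]
ft_force: [0.1, 0.4, -2.4]
opening: 0.04
gripper_force: 54.8
```

```bash
python3 -c "
from h import *
go((.5451,.1446,.047,-.7))"
```

```text
t 19.8833 tcp [0.5451 0.1438 0.0553] phi 1.62 zaxis [-0.004 -0.    -1.   ] j [ 0.12  0.43 -0.29  0.86  0.    1.66] F [ 0.1  0.4 -2.4] open 0.04 gf 54.843934178352356
[0.0008, 0.0, 0.0083] 0.041 rows 0.2
```

Emit:
{"fn": "step_arm", "kwargs": {
  "travel": [
    [0.001, 0, 0.003],
    [0.001, 0, 0.006],
    [0.001, 0, 0.007],
    [0.001, 0, 0.008],
    [0.001, 0, 0.009],
    [0.001, 0, 0.009]
  ],
  "yaw": [0.04, 0.04, 0.04, 0.04, 0.04, 0.04]
}}

```text
time_s: 20.38
tcp_pos: [0.5469, 0.145, 0.0485]
ee_rot: [0.0, 0.711, 0.703, 0.0]
ft_force: [0.1, -0.4, -3.1]
opening: 0.0395
gripper_force: 54.8
```

Emit:
{"fn": "step_arm", "kwargs": {
  "travel": [
    [0, 0, 0.001],
    [0, 0, 0.002],
    [0, 0, 0.003],
    [0, 0, 0.003]
  ],
  "yaw": [0, 0, 0, 0]
}}

```text
time_s: 20.72
tcp_pos: [0.5471, 0.145, 0.047]
ee_rot: [0.001, 0.711, 0.703, 0.0]
ft_force: [-3.9, -0.7, 11.0]
opening: 0.0396
gripper_force: 56.8
```

Emit:
{"fn": "step_arm", "kwargs": {
  "travel": [
    [0, 0, 0.001],
    [0, 0, 0.002],
    [0, 0, 0.002]
  ],
  "yaw": [0, 0, 0]
}}

```text
time_s: 20.97
tcp_pos: [0.5474, 0.1453, 0.0463]
ee_rot: [0.001, 0.711, 0.703, 0.001]
ft_force: [-7.2, 1.0, 18.6]
opening: 0.0397
gripper_force: 57.9
```

Emit:
{"fn": "step_arm", "kwargs": {
  "travel": [
    [0, 0, 0.001],
    [0, 0, 0.0015],
    [0, 0, 0.0015]
  ],
  "yaw": [0, 0, 0]
}}

```text
time_s: 21.22
tcp_pos: [0.5481, 0.1458, 0.0456]
ee_rot: [0.001, 0.711, 0.703, 0.002]
ft_force: [-6.8, 2.0, 22.2]
opening: 0.0395
gripper_force: 58.1
```

Yielding gradually; lift and measure.

Emit:
{"fn": "step_arm", "kwargs": {
  "travel": [
    [0, 0, -0.03],
    [0, 0, -0.07],
    [0, 0, -0.11],
    [0, 0, -0.15],
    [0, 0, -0.16],
    [0, 0, -0.16],
    [0, 0, -0.16]
  ],
  "yaw": [0, 0, 0, 0, 0, 0, 0]
}}

```text
time_s: 21.8
tcp_pos: [0.5469, 0.145, 0.2015]
ee_rot: [0.0, 0.711, 0.703, 0.0]
ft_force: [-0.3, -0.5, -3.8]
opening: 0.0398
gripper_force: 55.4
```

```bash
python3 -c "
from now import *
go((.5597,-.1249,.2174,75.8))
for th in (.3,.38,.45): now([.0015,-.001,-.001,-.013,-th])"
```

```text
t 21.8 tcp [0.5469 0.145  0.2015] phi -0.66 zaxis [ 0.001  0.    -1.   ] j [ 0.12  0.31 -0.07  1.18  0.    1.7 ] F [-0.3 -0.5 -3.8] open 0.0398 gf 55.41095674037933
[-0.2697, 0.016, -0.016] -1.335 rows 6.5
[ 0.0007 -0.0026 -0.0006] [ -0.6 -21.9] cost 0.33 [([253.6, 260.6], 30.4, 63), ([253.5, 331.1], 30.4, 63)] [[204.7, 220.7], [203.8, 340.0], [302.1, 220.8], [303.6, 340.0]] [-0.1  0.2 -0.   0.2  0.  -0.1 -0.1 -0.9 -0.4  0.1  0.1 -0.1]
[ 0.0007 -0.0026 -0.0004] [ -0.6 -22.3] cost 0.31 [([253.6, 260.6], 30.3, 63), ([253.5, 331.1], 30.5, 63)] [[204.8, 220.7], [203.4, 340.0], [302.2, 220.8], [303.5, 340.0]] [-0.1  0.1  0.2  0.2  0.  -0.1 -0.1 -0.9 -0.3 -0.   0.2 -0.1]
[ 0.0007 -0.0025 -0.0005] [ -0.7 -21.8] cost 0.38 [([253.6, 260.6], 30.4, 63), ([253.5, 331.2], 30.4, 63)] [[204.8, 220.3], [203.5, 340.0], [302.2, 221.2], [303.4, 340.0]] [-0.   0.5  0.1  0.3 -0.1 -0.1 -0.1 -0.8 -0.4 -0.1  0.2 -0. ]
```

Tilt is now 22°. Moving to the camera.

```bash
python3 -c "
from h import *
go((.53,-.1185,.2161,75.8))"
```

```text
t 21.95 tcp [0.5452 0.1448 0.1989] phi -0.67 zaxis [-0.005 -0.    -1.   ] j [ 0.12  0.32 -0.08  1.18  0.    1.7 ] F [-0.   0.3 -3.2] open 0.0397 gf 55.40605366230011
[-0.2635, -0.0122, -0.017] -1.335 rows 6.3
```

Emit:
{"fn": "step_arm", "kwargs": {
  "travel": [
    [-0.03, -0.012, -0.017],
    [-0.06, -0.012, -0.017],
    [-0.09, -0.012, -0.017],
    [-0.12, -0.012, -0.017],
    [-0.15, -0.012, -0.017],
    [-0.18, -0.012, -0.017],
    [-0.21, -0.012, -0.017],
    [-0.24, -0.012, -0.017],
    [-0.263, -0.012, -0.017],
    [-0.263, -0.012, -0.017]
  ],
  "yaw": [-0.12, -0.24, -0.36, -0.48, -0.6, -0.72, -0.84, -0.96, -1.08, -1.2]
}}

```text
time_s: 22.78
tcp_pos: [0.5309, -0.1218, 0.2161]
ee_rot: [-0.002, 0.189, 0.982, -0.001]
ft_force: [0.2, 0.8, -2.8]
opening: 0.0392
gripper_force: 55.1
```

Emit:
{"fn": "step_arm", "kwargs": {
  "travel": [
    [0, 0, 0],
    [0, 0, 0],
    [0, 0, 0],
    [0, 0, 0],
    [0, 0, 0]
  ],
  "yaw": [-0.1, -0.135, -0.135, -0.135, -0.135]
}}

```text
time_s: 23.2
tcp_pos: [0.5312, -0.1175, 0.2175]
ee_rot: [-0.001, 0.124, 0.992, 0.0]
ft_force: [-0.4, 0.0, -3.3]
opening: 0.0398
gripper_force: 55.2
```

```bash
python3 -c "
from h import *
go((.5591,-.126,.2161,75.8))"
```

```text
t 23.2 tcp [ 0.5312 -0.1175  0.2175] phi 75.77 zaxis [-0.002  0.001 -1.   ] j [-0.37  0.27 -0.1   1.21  0.   -0.12] F [-0.4  0.  -3.3] open 0.0398 gf 55.15341281890869
[-0.0292, -0.0013, 0.0013] -0.001 rows 0.7
```

Emit:
{"fn": "step_arm", "kwargs": {
  "travel": [
    [-0.01, 0, 0],
    [-0.02, -0.001, 0.001],
    [-0.029, -0.001, 0.001],
    [-0.029, -0.001, 0.001],
    [-0.029, -0.001, 0.001],
    [-0.029, -0.001, 0.001],
    [-0.029, -0.001, 0.001],
    [-0.029, -0.001, 0.001]
  ],
  "yaw": [0, 0, 0, 0, 0, 0, 0, 0]
}}

```text
time_s: 23.87
tcp_pos: [0.5592, -0.1258, 0.2177]
ee_rot: [-0.0, 0.123, 0.992, 0.0]
ft_force: [-1.1, 0.2, -2.7]
opening: 0.0395
gripper_force: 55.1
```

```bash
python3 -c "
from now import *
go()
a=now([.0026,.0001,-.0005,1.32,-.38])
m=read_state()['tcp_pos']+a[:3]
for y,t in ((-14.1,20.5),(-14.1,22)):
    R=Ro.from_euler('ZY',[y,-t],degrees=True)
    print(R.inv().apply(m-np.array([.6517,-.1485,.2527])).round(4))
    B=Ro.from_euler('ZX',a[3:]);print(np.degrees([np.arccos(abs(B.apply([0,1,0])@R.apply([1,0,0]))),np.arccos(B.apply([0,0,1])@R.apply([0,0,1]))]))
print(read_state()['dq'].round(3))"
```

```text
t 23.8667 tcp [ 0.5592 -0.1258  0.2177] phi 75.82 zaxis [-0.  0. -1.] j [-0.36  0.32 -0.02  1.23  0.   -0.11] F [-1.1  0.2 -2.7] open 0.0395 gf 55.12654781341553
[ 0.0019 -0.0009 -0.0004] [ 75.6 -20.2] cost 0.8 [([254.4, 261.6], 29.2, 44), ([253.5, 331.2], 30.4, 62)] [[204.7, 220.7], [203.8, 340.0], [303.4, 220.6], [303.3, 340.0]] [ 0.   0.  -0.   0.   0.5  0.1 -0.4 -1.6  1.   0.1  0.  -0.1]
[-0.0996 -0.0009 -0.0005]
[0.41079991 0.28655046]
[-0.0996 -0.0009  0.0021]
[1.78928404 1.76546373]
[-0.    -0.001  0.    -0.001  0.002 -0.001]
```

The block is within tolerance and at rest, so I'm handing in.

```bash
python3 -c "
from workcell import *
print(sign_off())"
```

```text
the job is handed in; nothing more can be done
None
```

I swung the strap clear, lifted the block out and handed it in held at rest in front of the camera. By my own measurements its middle is 100 mm from the lens, within about 3 mm of the line of sight and within about 2° of square. The sign-off gave no verdict.

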